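# Finish the bonded shield wall in front of the labelled samples

### The job

The yellow shielding bricks in front of the tray of labelled vials are to form a tight wall of two staggered courses. Push the strayed lower brick (with the half brick riding on its end) up against the lower brick that stays put, and slide the long upper brick along its rib until it straddles that joint evenly and meets the half brick, without lifting the long bricks, so that the samples are never uncovered. Lay the loose half brick, groove over the rib, in the space left on the upper course, so that all joints are closed and both ends of the wall are flush; leave the tray, vials and timer where they are.

Things in the scene. Friction and masses are not known exactly. Their poses are not given: they have to be found in the camera images.
- base_brick_mid (a point): yellow plastic brick 100 long (y) x 50 thick (x) x 50 high, plus on top a half-round rib 12 wide, 6 high; groove underneath, 16 wide, 8 deep, rides on such a rib (2 mm play each side); 0.17-0.34 kg; origin: middle of the 50 mm block. Lower brick that stays put. Its y runs along the wall to the wall's left end (about world +y), x points back to the tray
- strayed_brick_mid (a point): yellow plastic brick 100 long (y) x 50 thick (x) x 50 high, plus on top a half-round rib 12 wide, 6 high; groove underneath, 16 wide, 8 deep, rides on such a rib (2 mm play each side); 0.17-0.34 kg; origin: middle of the 50 mm block. Other lower brick, in line with the first, 15 to 45 mm from it to the right (-y); same axes
- upper_brick_mid (a point): yellow plastic brick 100 long (y) x 50 thick (x) x 50 high, plus on top a half-round rib 12 wide, 6 high; groove underneath, 16 wide, 8 deep, rides on such a rib (2 mm play each side); 0.17-0.34 kg; origin: middle of the 50 mm block. Lies on the lower left brick, within 10 mm of straight above it; same axes. Belongs half a brick (50 mm) to the right of that
- end_half_mid (a point): yellow plastic half brick, 50 long (y, along rib and groove) x 50 thick (x) x 50 high, plus the 6 mm rib; same groove as the long bricks; 0.08-0.17 kg; origin: middle of the 50 mm block. Rides on the strayed lower brick, flush with its outer (right, -y) end; same axes
- loose_half_mid (a point): yellow plastic half brick, 50 long (y, along rib and groove) x 50 thick (x) x 50 high, plus the 6 mm rib; same groove as the long bricks; 0.08-0.17 kg; origin: middle of the 50 mm block. Stands on the worktop left or right of the wall, free space round it; grip across the smooth side faces (x); either way round fits
- spill_tray: low stainless tray behind the wall, 119 mm deep (x) by 229 mm (y, along the wall), 18 mm high; its front edge 13 mm behind the wall; it slides if pushed; origin under its centre
- vial_blue: a capped glass sample vial, 23 mm across (leaves in it up to 31 mm), 72 mm high, standing in the tray behind the wall; leave it standing; origin at its foot; blue cap
- vial_yellow: a capped glass sample vial, 23 mm across (leaves in it up to 31 mm), 72 mm high, standing in the tray behind the wall; leave it standing; origin at its foot; yellow cap
- vial_white: a capped glass sample vial, 23 mm across (leaves in it up to 31 mm), 72 mm high, standing in the tray behind the wall; leave it standing; origin at its foot; white cap
- timer: white bench timer lying on its back, 58x62x18 mm, on the other side of the wall from the loose half brick; origin under its centre. (Mind the fixed clear glass side pane of the bench at the left end of the worktop: world y = 0.49, x from 0.39 to 0.87, 0.49 m high)
Things that resemble listed ones, but are neither listed nor needed, are in the scene too. What is shaped like the part that bears strayed_brick_mid but green is not meant.

How it is judged:
By the outcome, as a careful person would: the job done as asked, in the order asked, and still so for the second after the job is handed in, with the robot touching nothing.
It also fails if it takes over 72 s, if anything falls off the work surface, if the arm or the gripper's body presses on something with over 40 N, if the wrist force passes 120 N, or if a joint passes its speed limit or range.

### The arm

A 6-joint arm with a two-finger parallel gripper is mounted at the origin on a cart in front of the work surface, level with it; the furniture and walls round the work are solid. World frame = base frame: x ahead of the robot, y to its left, z up, the work surface at z = 0. Lengths are in m, angles in rad, forces in N, time in s.
With the tool pointing down it reaches from about 0.35 to 0.975 m from the base axis. Payload 4.9 kg.
Tool frame: the origin (TCP) lies on the centre line of the jaws, within the pads' length; the fingertips stand r.tips_ahead ahead of it and the grasp point (between the pads) lies 2 mm behind it (r.tips_ahead is the distance from the TCP to the fingertips, in m); z points along the fingers, y is the line along which they close (so a half turn about z gives the same grasp; the last joint's range is limited). The gripper opens to 85 mm and grips with 20 to 120 N. Pads are 22 mm wide; open, the fingers measure 114 mm over their backs; the gripper's body (76 mm by 85 mm) begins 54 mm behind the grasp point. The pads swing forward as they close: fully open they stand 13 mm farther back than shut.
Start: joints at [0.995, 0.053, 1.613, -0, 1.476, -0.119], TCP at [0.276, 0.561, 0.248] pointing down, gripper open.
Joint ranges: [-3.01, 3.01], [-1.01, 2.22], [0.06, 2.58], [-1.02, 4.17], [0.09, 2.62], [-3.14, 3.14]. Speed limits (rad/s): [2.57, 2.57, 3.14, 3.14, 3.14, 3.14].

### API

Orientations are given as a unit quaternion [x, y, z, w].
In Python, from rig import r gives the robot as it stands.
- The arm moves only by the tool apply_moves, never from a script. Its argument "series" is a list of rows, each a list of 6 numbers: the shift along the tool's x, y, z in cm, then the turn, a rotation vector about the tool's x, y, z in rad. In form: [[dx, dy, dz, ax, ay, az], ...]. A call has exactly 10 rows; each row is the pose to reach, as a shift and turn from the pose commanded when the call began, along the tool's axes at that moment; what a row does not reach only later rows make up. A row lasts 1/10 s, in which the tool goes at most 50 mm and 8.59 degrees, less where a joint would pass 70% of its speed; a pose out of reach is approached as far as the arm can. A call with a gripper value outside its range is refused whole. "fingers" is the gripper's target within -1 to 1 (shut at 1, half-way at 0, fully open at -1), set as the call begins (left out, the last holds). The fingers move at their own pace and stop on an object; "grip_force" is the grip in N (left out, the last holds). Time passes only in rows, so rows that repeat a pose let the fingers close, or fill a call up. It gives the time, the measured TCP pose, the force, the opening and the grip force at its end, in the units of the state.
- r.get_state(): the state, without advancing time (a new reading comes with each control period).
- r.grab_frame(name): name is "scene" or "top" or "wrist"; returns the picture (400x640x3 uint8, red, green, blue); there is no depth.
- r.calibration(name): a dict with "camera_matrix" (3x3 intrinsics, pixels), "k1" (the pictures are not rectified: a ray, as slopes to the right and down, at radius r is drawn at 1 + k1 r^2 times it, then the intrinsics apply), "world_from_camera" (4x4, takes a point from camera to world coordinates). Camera axes: x right, y down, z forward; pixel columns grow to the right and rows downward; lengths in m; the calibration is good to about 2 mm. A picture is of the moment at which its call begins: read the wrist's pose just before it. calibration takes no time and is no camera call; for the wrist camera it gives the pose at the moment of the call.
- r.close_job(): hands the job in; it is judged then, once.
Trained networks look in the newest picture that a camera, given by its name, has taken for a name from the list of things; names that differ only in an ending like _2 or _b are one class to them, and where a whole thing is asked for, a point or a joint stands for the part that bears it (a point fixed in the world has none). Each returns a list of dicts, best first, with "confidence" (0 to 1); they miss things now and then, are a little off and sometimes report something else, mostly with a low value. They report only what shows in the picture. A call takes as long as a camera call. They do not tell look-alikes from the thing itself.
- r.spot_in(camera, query): "xyz" ([x, y, z] in m, in world coordinates, good to about 4 mm: the middle of the surface that is visible of it).
- r.pinpoint(camera, query): "xyz" ([x, y, z] in m, in world coordinates, good to about 4 mm: a listed point, or the origin of a listed thing).
The state is a dict: "clock": time; "joints": joint angles; "qd": joint speeds; "joint_efforts": joint torques, N m; "eef_pos": TCP position; "eef_rot": TCP orientation; "ft_force": force on the tool from outside, world axes, zero at the start; "wrist_torque": the same for the moment, N m; "gripper_width": finger opening in m; "gripper_force": force on a finger pad.
Only numpy, scipy, OpenCV 4.12 (cv2) and the standard library are available. Lean on these libraries where they do the work, as an engineer would, in place of code of your own. Each camera call takes 0.05 s, during which the arm holds its last target. There are 200 camera calls.

## Working session

There is one attempt and no reset: what is moved stays moved. The work goes in short steps, Python scripts to look and compute and a tool call to move; the robot and the scene stay as the last step left them, time stands still between calls to the robot, and variables do not carry over. Pictures are saved under pics/ and viewed, at most 10 in all, crops included, and the job is handed in when it is done.

Besides the shell and the picture viewer there is one more tool, called after ">>>" in YAML: its name, and indented under it one key for each argument. apply_moves: Moves the arm, as the interface text tells. Its arguments: {"type":"object","properties":{"series":{"type":"array"},"fingers":{"type":"number"},"grip_force":{"type":"number"}},"required":["series"]}

```bash
mkdir -p pics
python3 - <<'E'
from rig import r
import cv2,numpy as np
for c in ["scene","top"]:
    f=r.grab_frame(c); cv2.imwrite(f"pics/{c}0.png",f[:,:,::-1])
    for q in ["base_brick_mid","strayed_brick_mid","upper_brick_mid","end_half_mid","loose_half_mid","spill_tray","timer","vial_blue","vial_yellow","vial_white"]:
        for d in r.pinpoint(c,q)[:4]: print(c,q,np.round(d["xyz"],4),round(d["confidence"],2))
s=r.get_state();print(s, r.tips_ahead)
for c in ["scene","top"]: print(r.calibration(c))
E
```

```text
scene base_brick_mid [0.522  0.0966 0.0262] 0.68
scene strayed_brick_mid [ 0.4466 -0.181   0.0262] 0.96
scene strayed_brick_mid [ 0.5899 -0.213   0.0245] 0.8
scene strayed_brick_mid [ 0.5195 -0.0248  0.0278] 0.6
scene upper_brick_mid [0.525  0.1037 0.0749] 0.79
scene end_half_mid [ 0.5154 -0.0511  0.0745] 0.94
scene loose_half_mid [ 0.4498 -0.3321  0.0245] 0.72
scene spill_tray [ 0.6118  0.0567 -0.0012] 0.72
scene timer [ 0.4881  0.2517 -0.0008] 0.58
scene vial_yellow [6.313e-01 9.700e-03 3.000e-04] 0.52
scene vial_white [ 0.5197 -0.0535  0.0752] 0.56
top strayed_brick_mid [ 0.449  -0.1804  0.0211] 0.94
top strayed_brick_mid [ 0.5163 -0.0259  0.0255] 0.85
top strayed_brick_mid [ 0.5941 -0.2109  0.0279] 0.56
top upper_brick_mid [0.5188 0.1052 0.0738] 0.73
top end_half_mid [ 0.514  -0.0516  0.077 ] 0.76
top loose_half_mid [ 0.4411 -0.3329  0.0218] 0.63
top spill_tray [0.6181 0.054  0.0019] 0.94
top timer [ 0.4944  0.2549 -0.0019] 0.98
top timer [0.6165 0.0535 0.0014] 0.47
top vial_blue [6.057e-01 5.570e-02 2.000e-04] 0.53
top vial_yellow [0.6318 0.0075 0.0017] 0.54
top vial_white [0.64
[... 967 characters left out ...]
474009, -0.27267   ,  0.60910858, -0.19277388],
       [-0.66697202, -0.33501577,  0.66551691, -0.83155369],
       [ 0.02259448, -0.90189551, -0.43136293,  0.60338815],
       [ 0.        ,  0.        ,  0.        ,  1.        ]])}
{'camera_matrix': array([[451.57995764,   0.        , 319.0630669 ],
       [  0.        , 451.57995764, 197.65077831],
       [  0.        ,   0.        ,   1.        ]]), 'k1': -0.12508893633117268, 'world_from_camera': array([[ 0.01771304, -0.99578424,  0.08999994,  0.46996637],
       [-0.99966649, -0.01594615,  0.02031341, -0.0301396 ],
       [-0.01879262, -0.09032973, -0.99573459,  1.36932165],
       [ 0.        ,  0.        ,  0.        ,  1.        ]])}
```

View pics/scene0.png

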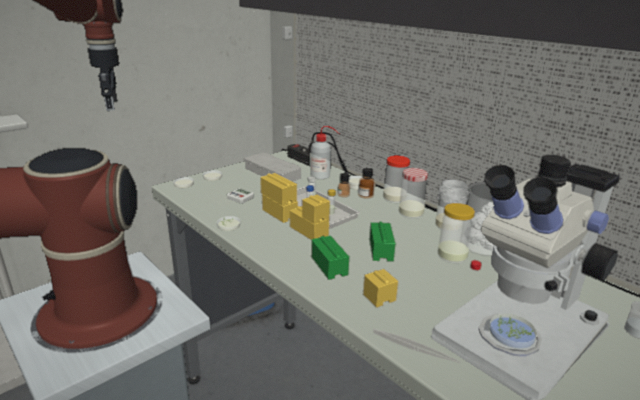

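View pics/top0.png

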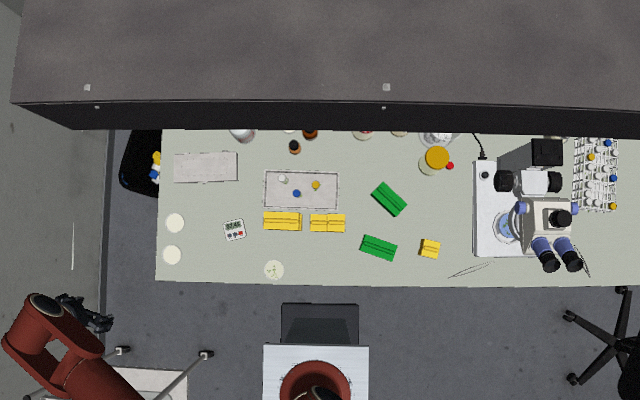

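The scene shows the wall at px (265–330,175–235). The loose yellow half is at (380,287), with two green decoys at (330,257) and (382,240). In the top view the long upper brick is at (282,221), the strayed brick with its half at (327,222), and the timer at (234,229).

```bash
cat > h.py <<'E'
from rig import r
import cv2,numpy as np
from scipy.spatial.transform import Rotation as R
np.set_printoptions(suppress=True,precision=4)
def st():
    s=r.get_state(); print("t",s["clock"],"p",s["eef_pos"],"yaw(toolx)",toolyaw(s),"F",s["ft_force"],"w",s["gripper_width"]); return s
def toolyaw(s):
    x=R.from_quat(s["eef_rot"]).as_matrix()[:,0]; return np.degrees(np.arctan2(x[1],x[0]))
def go(p,yaw=None):
    "shift (cm, tool axes) and turn to reach TCP p with tool x at yaw deg, pointing down"
    s=r.get_state(); M=R.from_quat(s["eef_rot"])
    d=M.inv().apply(np.array(p)-s["eef_pos"])*100
    yaw=toolyaw(s) if yaw is None else yaw
    a=np.radians(yaw); T=np.array([[np.cos(a),np.sin(a),0],[np.sin(a),-np.cos(a),0],[0,0,-1]]).T
    v=(M.inv()*R.from_matrix(T.T if np.linalg.det(T)<0 else T)).as_rotvec()
    print("row",np.round(np.r_[d,v],3))
def pix(c,P,cal=None):
    k=cal or r.calibration(c); W=np.linalg.inv(k["world_from_camera"]); q=(np.atleast_2d(P)@W[:3,:3].T)+W[:3,3]
    u=q[:,:2]/q[:,2:]; u=u*(1+k["k1"]*(u**2).sum(1,keepdims=True)); K=k["camera_matrix"]
    return np.c_[u[:,0]*K[0,0]+K[0,2],u[:,1]*K[1,1]+K[1,2]]
def ray(c,uv,z,cal=None):
    "world point at height z seen at pixel uv"
    k=cal or r.calibration(c); K=k["camera_matrix"]; W=k["world_from_camera"]
    uv=np.atleast_2d(uv).astype(float); d=np.c_[(uv[:,0]-K[0,2])/K[0,0],(uv[:,1]-K[1,2])/K[1,1]]; u=d.copy()
    for _ in range(20): u=d/(1+k["k1"]*(u**2).sum(1,keepdims=True))
    v=np.c_[u,np.ones(len(u))]@W[:3,:3].T; t=(z-W[2,3])/v[:,2]; return W[:3,3]+v*t[:,None]
E
python3 - <<'E'
from h import *
s=st(); k=r.calibration("wrist"); M=R.from_quat(s["eef_rot"])
print(k["camera_matrix"][0,0]); print(M.inv().apply(k["world_from_camera"][:3,3]-s["eef_pos"])); print(M.inv().as_matrix()@k["world_from_camera"][:3,:3])
go([0.45,0.04,0.33],90)
E
```

```text
t 1.1 p [0.2757 0.5609 0.2483] yaw(toolx) 153.8290985453866 F [-0.3919 -0.6304  0.1529] w 0.08541397076049208
319.41527169382556
[ 0.0727  0.0005 -0.1261]
[[-0.0004 -0.9589 -0.2838]
 [ 1.     -0.0004  0.    ]
 [-0.0001 -0.2838  0.9589]]
row [-38.621 -39.061  -8.167   0.      0.      1.114]
```

>>> apply_moves:
  series:
    - [-5, -4, -2, 0, 0, 0.14]
    - [-9, -8, -2, 0, 0, 0.28]
    - [-13, -12, -2, 0, 0, 0.42]
    - [-17, -16, -2, 0, 0, 0.56]
    - [-21, -20, -2, 0, 0, 0.7]
    - [-25, -24, -2, 0, 0, 0.84]
    - [-28.5, -28, -2, 0, 0, 0.98]
    - [-32, -32, -2, 0, 0, 1.114]
    - [-36, -36, -2, 0, 0, 1.114]
    - [-39, -39, -2, 0, 0, 1.114]
  fingers: 1

```text
clock: 2.1
eef_pos: [0.437, 0.0887, 0.2687]
eef_rot: [0.707, 0.707, 0.001, 0.0]
ft_force: [1.0, -0.0, 0.5]
gripper_width: 0.0
gripper_force: 0.0
```

Run:
```python
from h import *
s=st(); go([0.51,0.055,0.26],90)
```

```text
t 2.1 p [0.437  0.0887 0.2687] yaw(toolx) 90.00482381102428 F [ 0.9946 -0.0405  0.4531] w 1.000143552660264e-06
row [-3.368  7.295  0.883  0.002 -0.     0.   ]
```

>>> apply_moves:
  series:
    - [-2, 4, 0.5, 0, 0, 0]
    - [-3.4, 7.3, 0.9, 0, 0, 0]
    - [-3.4, 7.3, 0.9, 0, 0, 0]
    - [-3.4, 7.3, 0.9, 0, 0, 0]
    - [-3.4, 7.3, 0.9, 0, 0, 0]
    - [-3.4, 7.3, 0.9, 0, 0, 0]
    - [-3.4, 7.3, 0.9, 0, 0, 0]
    - [-3.4, 7.3, 0.9, 0, 0, 0]
    - [-3.4, 7.3, 0.9, 0, 0, 0]
    - [-3.4, 7.3, 0.9, 0, 0, 0]

```text
clock: 3.1
eef_pos: [0.5098, 0.0567, 0.2594]
eef_rot: [0.707, 0.707, 0.0, 0.0]
ft_force: [0.4, 0.1, 0.2]
gripper_width: 0.0
gripper_force: 0.0
```

Run:
```python
from h import *
s=st(); k=r.calibration("wrist"); f=r.grab_frame("wrist"); cv2.imwrite("pics/w1.png",f[:,:,::-1])
np.savez("w1.npz",f=f,W=k["world_from_camera"],K=k["camera_matrix"],k1=k["k1"])
for q in ["base_brick_mid","strayed_brick_mid","upper_brick_mid","end_half_mid","loose_half_mid"]:
    for d in r.pinpoint("wrist",q)[:3]: print(q,d["xyz"],round(d["confidence"],2))
```

```text
t 3.1 p [0.5098 0.0567 0.2594] yaw(toolx) 90.01601372751222 F [0.3721 0.1202 0.2216] w 1.656282347484865e-05
strayed_brick_mid [0.5171, -0.0249, 0.0264] 0.65
upper_brick_mid [0.5175, 0.1012, 0.0741] 0.75
```

View pics/w1.png

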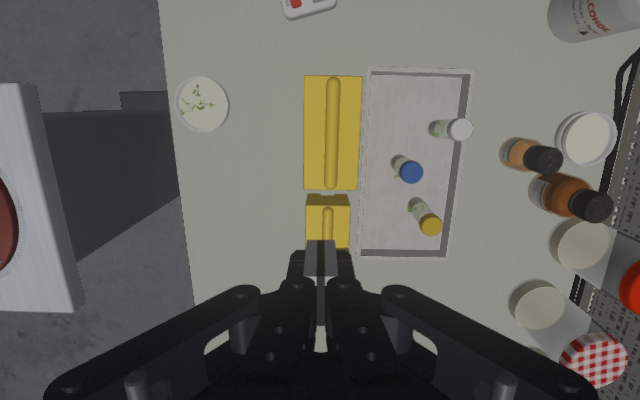

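The wrist view shows the upper brick's top at px (304–362,75–190) and the end half at (305–350,195–248). The tray and vials are to the right and clear of it. I'll shift left to see the left end faces.

>>> apply_moves:
  series:
    - [4, 0, 0, 0, 0, 0]
    - [8, 0, 0, 0, 0, 0]
    - [10, 0, 0, 0, 0, 0]
    - [10, 0, 0, 0, 0, 0]
    - [10, 0, 0, 0, 0, 0]
    - [10, 0, 0, 0, 0, 0]
    - [10, 0, 0, 0, 0, 0]
    - [10, 0, 0, 0, 0, 0]
    - [10, 0, 0, 0, 0, 0]
    - [10, 0, 0, 0, 0, 0]

```text
clock: 4.4
eef_pos: [0.5099, 0.1563, 0.2593]
eef_rot: [0.707, 0.707, 0.0, 0.0]
ft_force: [0.7, 0.7, -0.3]
gripper_width: -0.0001
gripper_force: 0.0
```

Run:
```python
from h import *
s=st(); k=r.calibration("wrist"); f=r.grab_frame("wrist"); 
np.savez("w2.npz",f=f,W=k["world_from_camera"],K=k["camera_matrix"],k1=k["k1"])
d=np.load("w1.npz")
a=cv2.resize(d["f"][60:260,280:380],None,fx=3,fy=3,interpolation=3)
b=cv2.resize(f[120:320,260:400],None,fx=3,fy=3,interpolation=3)
cv2.imwrite("pics/w2.png",np.hstack([a,b])[:,:,::-1])
```

```text
t 4.4 p [0.5099 0.1563 0.2593] yaw(toolx) 89.9696775783306 F [ 0.7193  0.7335 -0.3324] w -0.0001418087813424222
```

View pics/w2.png

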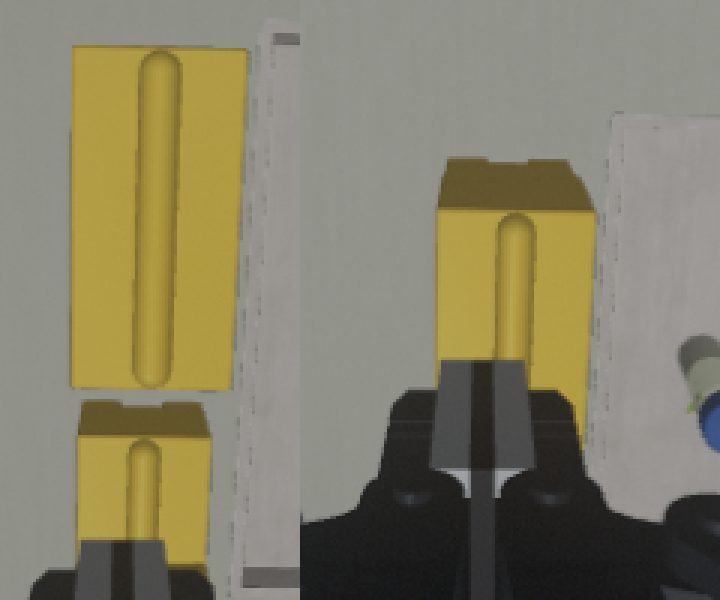

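Run:
```python
from h import *
def L(n):
    d=np.load(n); return dict(camera_matrix=d["K"],k1=float(d["k1"]),world_from_camera=d["W"])
a=L("w1.npz"); b=L("w2.npz")
print("cam",a["world_from_camera"][:3,3])
A=lambda x,y:(280+x/3-.33,60+y/3-.33); B=lambda x,y:(260+(x-300)/3-.33,120+y/3-.33)
print("upper top z.1",ray("",[A(72,46),A(248,48),A(232,389),A(70,387)],.1,a))
print("half top",ray("",[A(78,436),A(211,436)],.1,a), "half lower edge z.05 / 0",ray("",[A(83,402),A(203,402)],.05,a),ray("",[A(83,402),A(203,402)],0,a))
print("w2 upper L",ray("",[B(437,210),B(596,211)],.1,b),"edge z.05",ray("",[B(448,159),B(570,161)],.05,b),"z0",ray("",[B(448,159),B(570,161)],0,b))
```

```text
cam [0.5091 0.1294 0.3855]
upper top z.1 [[0.4956 0.1536 0.1   ]
 [0.545  0.1532 0.1   ]
 [0.5436 0.0542 0.1   ]
 [0.4937 0.0548 0.1   ]]
half top [[0.4959 0.039  0.1   ]
 [0.5375 0.039  0.1   ]] half lower edge z.05 / 0 [[0.4956 0.0361 0.05  ]
 [0.5392 0.0361 0.05  ]] [[0.4936 0.0222 0.    ]
 [0.5437 0.0222 0.    ]]
w2 upper L [[0.4959 0.1534 0.1   ]
 [0.5449 0.1531 0.1   ]] edge z.05 [[0.4978 0.159  0.05  ]
 [0.5413 0.1582 0.05  ]] z0 [[0.496  0.1486 0.    ]
 [0.546  0.1477 0.    ]]
```

>>> apply_moves:
  series:
    - [-5, 0, 2, 0, 0, 0.014]
    - [-10, 0.2, 4, 0, 0, 0.014]
    - [-14.5, 0.4, 6, 0, 0, 0.014]
    - [-19, 0.6, 7, 0, 0, 0.014]
    - [-23.5, 0.6, 8, 0, 0, 0.014]
    - [-27.8, 0.6, 8, 0, 0, 0.014]
    - [-27.8, 0.6, 9, 0, 0, 0.014]
    - [-27.8, 0.6, 13, 0, 0, 0.014]
    - [-27.8, 0.6, 17, 0, 0, 0.014]
    - [-27.8, 0.6, 20.4, 0, 0, 0.014]

```text
clock: 5.45
eef_pos: [0.5153, -0.1205, 0.0534]
eef_rot: [0.712, 0.702, 0.0, -0.0]
ft_force: [0.2, 0.1, 0.2]
gripper_width: -0.0001
gripper_force: 0.0
```

>>> apply_moves:
  series:
    - [0, 0, 0, 0, 0, 0]
    - [0, 0, 0, 0, 0, 0]
    - [0.5, 0, 0, 0, 0, 0]
    - [1, 0, 0, 0, 0, 0]
    - [1.5, 0, 0, 0, 0, 0]
    - [2, 0, 0, 0, 0, 0]
    - [2.3, 0, 0, 0, 0, 0]
    - [2.5, 0, 0, 0, 0, 0]
    - [2.7, 0, 0, 0, 0, 0]
    - [2.7, 0, 0, 0, 0, 0]

```text
clock: 6.45
eef_pos: [0.5162, -0.0943, 0.0552]
eef_rot: [0.712, 0.702, -0.0, -0.0]
ft_force: [-0.5, 0.1, 0.0]
gripper_width: -0.0002
gripper_force: 0.0
```

Run:
```python
from h import *
st();st();f=r.grab_frame("scene"); cv2.imwrite("pics/s2.png",cv2.resize(f[130:290,230:400],None,fx=3.5,fy=3.5,interpolation=3)[:,:,::-1]); st();go([0.5163,-0.063,0.055],89.2)
```

```text
t 6.45 p [ 0.5162 -0.0943  0.0552] yaw(toolx) 89.20643582833556 F [-0.4574  0.094   0.0356] w -0.00015686655208069558
t 6.45 p [ 0.5162 -0.0943  0.0552] yaw(toolx) 89.20643582833556 F [-0.4574  0.094   0.0356] w -0.00015686655208069558
t 6.5 p [ 0.5162 -0.0944  0.0552] yaw(toolx) 89.20175345447984 F [0.66   0.0222 0.2994] w 5.761161843639666e-05
row [ 3.137 -0.033  0.022 -0.     0.     0.   ]
```

View pics/s2.png

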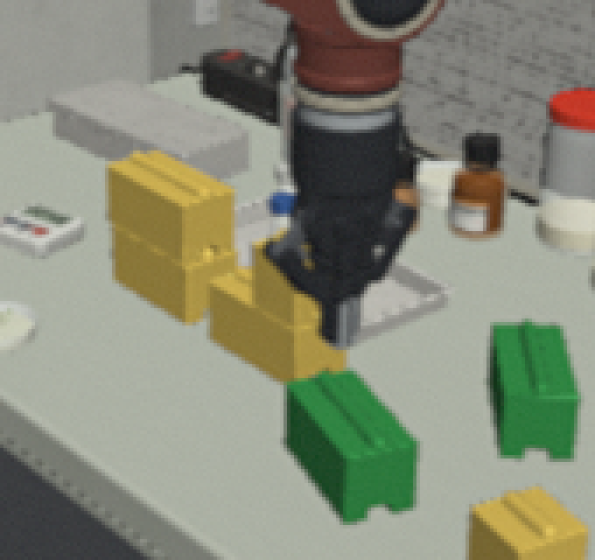

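The finger is just right of the strayed brick and its half, clear of both, and the gripper body stands above the half's top. Next is the push.

>>> apply_moves:
  series:
    - [0.3, 0, 0, 0, 0, 0]
    - [0.6, 0, 0, 0, 0, 0]
    - [0.8, 0, 0, 0, 0, 0]
    - [1.0, 0, 0, 0, 0, 0]
    - [1.2, 0, 0, 0, 0, 0]
    - [1.4, 0, 0, 0, 0, 0]
    - [1.6, 0, 0, 0, 0, 0]
    - [1.8, 0, 0, 0, 0, 0]
    - [2, 0, 0, 0, 0, 0]
    - [2.2, 0, 0, 0, 0, 0]

```text
clock: 7.5
eef_pos: [0.5168, -0.0724, 0.0555]
eef_rot: [0.712, 0.702, 0.0, 0.0]
ft_force: [0.4, -5.0, 2.1]
gripper_width: 0.0002
gripper_force: 1.8
```

Run:
```python
from h import *
k=r.calibration("wrist"); f=r.grab_frame("wrist"); np.savez("w3.npz",f=f,W=k["world_from_camera"],K=k["camera_matrix"],k1=k["k1"])
s=r.grab_frame("scene");st()
a=cv2.resize(f[:,200:440],(360,600),interpolation=3); b=cv2.resize(s[160:260,255:335],(440,550),interpolation=3); b=np.vstack([b,np.zeros((50,440,3),np.uint8)])
cv2.imwrite("pics/w3.png",np.hstack([a,b])[:,:,::-1])
```

```text
t 7.6 p [ 0.5168 -0.0722  0.0555] yaw(toolx) 89.20571090458546 F [ 0.0382 -2.7465  2.0749] w 9.891025034298609e-05
```

View pics/w3.png

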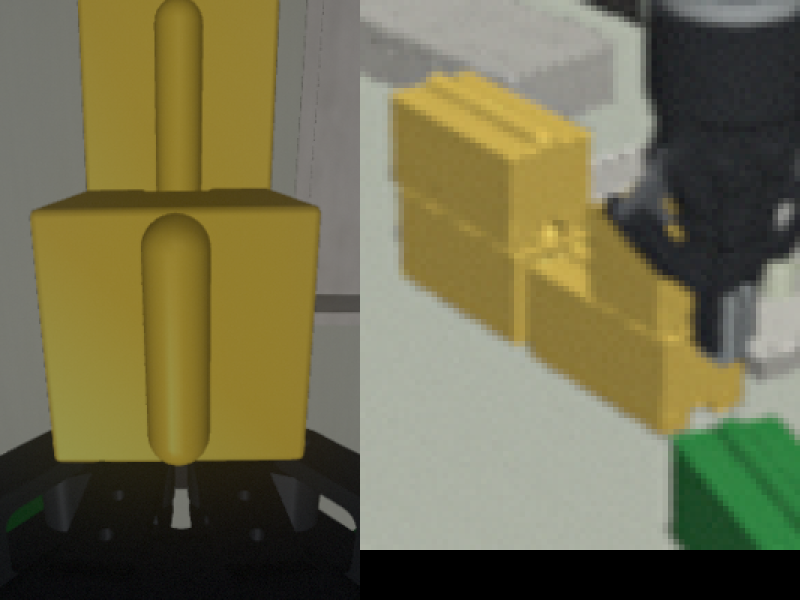

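The strayed brick and its half have moved together and a small joint gap remains. In the scene crop it is at (522,340).

Run:
```python
from h import *
d=np.load("w3.npz"); k=dict(camera_matrix=d["K"],k1=float(d["k1"]),world_from_camera=d["W"])
A=lambda x,y:(200+x/1.5-.2,y/1.5-.2)
print("half top R end",ray("",[A(56,461),A(303,459)],.1,k),"L end",ray("",[A(33,212),A(320,210)],.1,k))
print("upper R end z.1? ",ray("",[A(88,190),A(272,190)],.05,k))
S=lambda x,y:(255+(x-360)/5.5-.4,160+y/5.5-.4)
print("scene base R z0, stray L z0, strayR z0",ray("scene",[S(514,340),S(528,352),S(664,432)],0))
print("base L z0",ray("scene",[S(404,272)],0))
```

```text
half top R end [[ 0.4916 -0.0572  0.1   ]
 [ 0.5408 -0.0575  0.1   ]] L end [[ 0.4921 -0.0082  0.1   ]
 [ 0.5407 -0.0086  0.1   ]]
upper R end z.1?  [[ 0.4923 -0.0078  0.05  ]
 [ 0.5418 -0.0085  0.05  ]]
scene base R z0, stray L z0, strayR z0 [[ 0.495   0.0575  0.    ]
 [ 0.4926  0.0435  0.    ]
 [ 0.4931 -0.0563  0.    ]]
base L z0 [[0.4969 0.1512 0.    ]]
```

>>> apply_moves:
  series:
    - [0.05, 0, 0, 0, 0, 0]
    - [0.1, 0, 0, 0, 0, 0]
    - [0.15, 0, 0, 0, 0, 0]
    - [0.2, 0, 0, 0, 0, 0]
    - [0.25, 0, 0, 0, 0, 0]
    - [0.3, 0, 0, 0, 0, 0]
    - [0.35, 0, 0, 0, 0, 0]
    - [0.4, 0, 0, 0, 0, 0]
    - [0.4, 0, 0, 0, 0, 0]
    - [0.4, 0, 0, 0, 0, 0]

```text
clock: 8.6
eef_pos: [0.5168, -0.0685, 0.0555]
eef_rot: [0.712, 0.702, 0.0, 0.0]
ft_force: [-0.2, -5.6, 3.5]
gripper_width: -0.0001
gripper_force: 2.1
```

```bash
cat > j.py <<'E'
from h import *
import sys
st(); s=r.grab_frame("scene"); g=cv2.cvtColor(s,cv2.COLOR_RGB2GRAY).astype(np.float32)
# darkness/brightness along the front face of the lower course at z=.015..0.035, y from .0 to .1
ys=np.arange(-.06,.16,.001); prof=[]
for z in (.012,.02,.03,.038):
    p=np.c_[.5195-.025+.0165*(ys-.104),ys,np.full_like(ys,z)]; u=pix("scene",p).astype(np.float32)
    prof.append(cv2.remap(g,u[:,:1],u[:,1:],cv2.INTER_LINEAR)[:,0])
m=np.mean(prof,0)
print("profile",[(round(float(y),3),int(v)) for y,v in zip(ys,m)][80:125:1]); print("left end",[(round(float(y),3),int(v)) for y,v in zip(ys,m)][200:220:1])
E
python3 j.py
```

```text
t 8.6 p [ 0.5168 -0.0685  0.0555] yaw(toolx) 89.19830616942737 F [-0.2181 -5.6411  3.4729] w -0.0001227135006631325
profile [(0.02, 117), (0.021, 117), (0.022, 117), (0.023, 117), (0.024, 117), (0.025, 117), (0.026, 116), (0.027, 116), (0.028, 116), (0.029, 117), (0.03, 117), (0.031, 117), (0.032, 117), (0.033, 117), (0.034, 116), (0.035, 116), (0.036, 116), (0.037, 116), (0.038, 116), (0.039, 116), (0.04, 116), (0.041, 117), (0.042, 119), (0.043, 120), (0.044, 122), (0.045, 124), (0.046, 128), (0.047, 132), (0.048, 135), (0.049, 139), (0.05, 141), (0.051, 141), (0.052, 142), (0.053, 142), (0.054, 142), (0.055, 136), (0.056, 131), (0.057, 126), (0.058, 121), (0.059, 119), (0.06, 118), (0.061, 117), (0.062, 116), (0.063, 115), (0.064, 115)]
left end [(0.14, 116), (0.141, 116), (0.142, 116), (0.143, 116), (0.144, 117), (0.145, 117), (0.146, 118), (0.147, 121), (0.148, 125), (0.149, 128), (0.15, 131), (0.151, 135), (0.152, 141), (0.153, 146), (0.154, 151), (0.155, 156), (0.156, 161), (0.157, 163), (0.158, 166), (0.159, 169)]
```

>>> apply_moves:
  series:
    - [0.05, 0, 0, 0, 0, 0]
    - [0.1, 0, 0, 0, 0, 0]
    - [0.15, 0, 0, 0, 0, 0]
    - [0.2, 0, 0, 0, 0, 0]
    - [0.25, 0, 0, 0, 0, 0]
    - [0.3, 0, 0, 0, 0, 0]
    - [0.35, 0, 0, 0, 0, 0]
    - [0.4, 0, 0, 0, 0, 0]
    - [0.4, 0, 0, 0, 0, 0]
    - [0.4, 0, 0, 0, 0, 0]

```text
clock: 9.65
eef_pos: [0.5169, -0.0646, 0.0555]
eef_rot: [0.712, 0.702, 0.0, 0.0]
ft_force: [-0.0, -5.2, 3.3]
gripper_width: 0.0004
gripper_force: 2.2
```

```bash
python3 j.py | tr -d ' '
```

```text
t9.65p[0.5169-0.06460.0555]yaw(toolx)89.19508895775598F[-0.011-5.24843.297]w0.00037358668961676595
profile[(0.02,117),(0.021,117),(0.022,117),(0.023,117),(0.024,117),(0.025,117),(0.026,117),(0.027,117),(0.028,117),(0.029,117),(0.03,117),(0.031,116),(0.032,116),(0.033,116),(0.034,117),(0.035,117),(0.036,117),(0.037,117),(0.038,117),(0.039,117),(0.04,116),(0.041,116),(0.042,117),(0.043,117),(0.044,117),(0.045,117),(0.046,118),(0.047,119),(0.048,120),(0.049,120),(0.05,121),(0.051,121),(0.052,122),(0.053,122),(0.054,122),(0.055,121),(0.056,120),(0.057,119),(0.058,118),(0.059,117),(0.06,117),(0.061,116),(0.062,116),(0.063,116),(0.064,116)]
leftend[(0.14,115),(0.141,115),(0.142,115),(0.143,116),(0.144,116),(0.145,117),(0.146,118),(0.147,121),(0.148,125),(0.149,128),(0.15,131),(0.151,135),(0.152,141),(0.153,146),(0.154,152),(0.155,157),(0.156,161),(0.157,163),(0.158,165),(0.159,168)]
```

>>> apply_moves:
  series:
    - [0.01, 0, 0, 0, 0, 0]
    - [0.02, 0, 0, 0, 0, 0]
    - [0.03, 0, 0, 0, 0, 0]
    - [0.04, 0, 0, 0, 0, 0]
    - [0.05, 0, 0, 0, 0, 0]
    - [0.06, 0, 0, 0, 0, 0]
    - [0.07, 0, 0, 0, 0, 0]
    - [0.08, 0, 0, 0, 0, 0]
    - [0.08, 0, 0, 0, 0, 0]
    - [0.08, 0, 0, 0, 0, 0]

```text
clock: 10.7
eef_pos: [0.5168, -0.0638, 0.0555]
eef_rot: [0.712, 0.702, -0.0, 0.0]
ft_force: [-0.8, -5.6, 4.0]
gripper_width: -0.0002
gripper_force: 2.3
```

```bash
python3 j.py | tr -d ' '
```

```text
t10.7p[0.5168-0.06380.0555]yaw(toolx)89.19767986775976F[-0.7924-5.62993.9899]w-0.00020146545544071851
profile[(0.02,117),(0.021,117),(0.022,117),(0.023,117),(0.024,117),(0.025,117),(0.026,117),(0.027,117),(0.028,117),(0.029,116),(0.03,116),(0.031,116),(0.032,116),(0.033,116),(0.034,116),(0.035,116),(0.036,117),(0.037,117),(0.038,117),(0.039,117),(0.04,117),(0.041,117),(0.042,117),(0.043,117),(0.044,117),(0.045,118),(0.046,118),(0.047,119),(0.048,120),(0.049,120),(0.05,121),(0.051,121),(0.052,122),(0.053,122),(0.054,122),(0.055,121),(0.056,119),(0.057,118),(0.058,116),(0.059,116),(0.06,116),(0.061,116),(0.062,116),(0.063,115),(0.064,116)]
leftend[(0.14,115),(0.141,115),(0.142,115),(0.143,116),(0.144,116),(0.145,116),(0.146,118),(0.147,121),(0.148,124),(0.149,128),(0.15,131),(0.151,135),(0.152,141),(0.153,146),(0.154,151),(0.155,156),(0.156,160),(0.157,163),(0.158,165),(0.159,168)]
```

>>> apply_moves:
  series:
    - [-2, 0, 0, 0, 0, 0]
    - [-2, 0, -4.5, 0, 0, 0]
    - [-2, 0, -9, 0, 0, 0]
    - [1, 0, -11, 0, 0, 0]
    - [6, 0, -11, 0, 0, 0]
    - [11, 0, -11, 0, 0, 0]
    - [16, 0, -11, 0, 0, 0]
    - [21, 0, -11, 0, 0, 0]
    - [26, 0, -11, 0, 0, 0]
    - [27, 0, -11, 0, 0, 0]

```text
clock: 11.75
eef_pos: [0.5182, 0.2115, 0.1638]
eef_rot: [0.71, 0.704, -0.0, -0.002]
ft_force: [0.2, -0.9, -1.0]
gripper_width: -0.0001
gripper_force: 0.0
```

Run:
```python
from h import *
st(); s=r.grab_frame("scene")
cv2.imwrite("pics/s4.png",cv2.resize(s[165:260,255:345],None,fx=6.5,fy=6.3,interpolation=3)[:,:,::-1])
```

```text
t 11.75 p [0.5182 0.2115 0.1638] yaw(toolx) 89.50684133783406 F [ 0.2364 -0.8629 -1.0385] w -8.719109148465466e-05
```

View pics/s4.png

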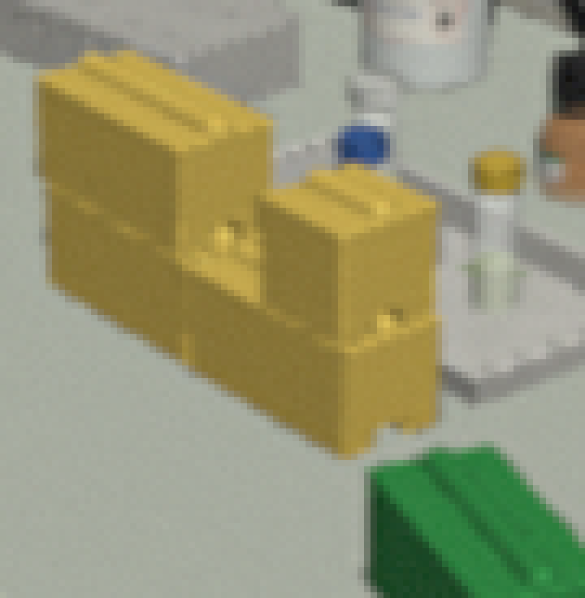

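The lower joint at px (188,340) is closed and the end half is flush with the strayed brick at (345,345). Next I'll slide the upper brick.

>>> apply_moves:
  series:
    - [0, 0, 3, 0, 0, 0]
    - [0, 0, 6.5, 0, 0, 0]
    - [0, 0, 8.5, 0, 0, 0]
    - [0, 0, 8.5, 0, 0, 0]
    - [-1, 0, 8.5, 0, 0, 0]
    - [-2, 0, 8.5, 0, 0, 0]
    - [-3, 0, 8.5, 0, 0, 0]
    - [-3.4, 0, 8.5, 0, 0, 0]
    - [-3.8, 0, 8.5, 0, 0, 0]
    - [-4.2, 0, 8.5, 0, 0, 0]

```text
clock: 12.8
eef_pos: [0.5201, 0.164, 0.0808]
eef_rot: [0.712, 0.702, 0.0, 0.0]
ft_force: [-0.4, -0.1, 0.8]
gripper_width: 0.0001
gripper_force: 2.1
```

>>> apply_moves:
  series:
    - [-0.4, 0, 0, 0, 0, 0]
    - [-0.8, 0, 0, 0, 0, 0]
    - [-1.2, 0, 0, 0, 0, 0]
    - [-1.6, 0, 0, 0, 0, 0]
    - [-2, 0, 0, 0, 0, 0]
    - [-2.4, 0, 0, 0, 0, 0]
    - [-2.8, 0, 0, 0, 0, 0]
    - [-3.2, 0, 0, 0, 0, 0]
    - [-3.6, 0, 0, 0, 0, 0]
    - [-3.8, 0, 0, 0, 0, 0]

```text
clock: 13.8
eef_pos: [0.5193, 0.1259, 0.0802]
eef_rot: [0.712, 0.702, -0.0, -0.0]
ft_force: [0.6, 5.0, 2.6]
gripper_width: -0.0002
gripper_force: 2.2
```

```bash
cat > u.py <<'E'
from h import *
st(); s=r.grab_frame("scene"); g=cv2.cvtColor(s,cv2.COLOR_RGB2GRAY).astype(np.float32)
ys=np.arange(-.06,.16,.001)
for name,zs,rs in (("upper",(.065,.075,.085),[(-.06,-.04),(-.015,.03),(.09,.13)]),("lower",(.012,.02,.03,.038),[(-.06,-.04),(.04,.065),(.144,.158)])):
    prof=[]
    for z in zs:
        p=np.c_[.5195-.025+.0165*(ys-.104),ys,np.full_like(ys,z)]; u=pix("scene",p).astype(np.float32)
        prof.append(cv2.remap(g,u[:,:1],u[:,1:],cv2.INTER_LINEAR)[:,0])
    m=np.mean(prof,0)
    for a,b in rs: i=(ys>=a-1e-6)&(ys<=b); print(name,"mm",int(a*1000),"+1:",m[i].astype(int).tolist())
k=r.calibration("wrist"); f=r.grab_frame("wrist"); np.savez("w5.npz",f=f,W=k["world_from_camera"],K=k["camera_matrix"],k1=k["k1"])
E
python3 u.py
```

```text
t 13.8 p [0.5193 0.1259 0.0802] yaw(toolx) 89.18375561806128 F [0.5637 4.9785 2.6284] w -0.0002101934065964293
upper mm -60 +1: [140, 141, 141, 142, 142, 142, 143, 143, 144, 145, 145, 146, 145, 143, 142, 141, 136, 131, 127, 122]
upper mm -15 +1: [116, 116, 116, 116, 116, 117, 117, 117, 116, 116, 116, 116, 116, 116, 116, 117, 118, 119, 121, 124, 127, 130, 133, 135, 137, 140, 142, 144, 145, 146, 147, 145, 143, 142, 140, 135, 130, 125, 120, 117, 116, 115, 114, 114, 114]
upper mm 90 +1: [116, 116, 116, 116, 116, 116, 116, 116, 116, 116, 116, 116, 116, 116, 116, 116, 116, 116, 116, 116, 116, 116, 116, 117, 117, 118, 120, 123, 126, 129, 133, 138, 143, 149, 154, 159, 162, 165, 168, 171]
lower mm -60 +1: [143, 142, 142, 142, 142, 142, 142, 141, 140, 139, 138, 136, 133, 131, 128, 126, 123, 120, 117, 116]
lower mm 40 +1: [116, 116, 116, 116, 116, 116, 117, 118, 119, 120, 120, 121, 121, 121, 121, 120, 118, 117, 116, 115, 115, 115, 114, 115, 115]
lower mm 144 +1: [115, 115, 116, 119, 123, 126, 129, 134, 139, 145, 150, 155, 159, 162]
```

>>> apply_moves:
  series:
    - [-0.1, 0, 0, 0, 0, 0]
    - [-0.2, 0, 0, 0, 0, 0]
    - [-0.3, 0, 0, 0, 0, 0]
    - [-0.4, 0, 0, 0, 0, 0]
    - [-0.5, 0, 0, 0, 0, 0]
    - [-0.6, 0, 0, 0, 0, 0]
    - [-0.7, 0, 0, 0, 0, 0]
    - [-0.8, 0, 0, 0, 0, 0]
    - [-0.85, 0, 0, 0, 0, 0]
    - [-0.85, 0, 0, 0, 0, 0]

```text
clock: 14.9
eef_pos: [0.519, 0.1176, 0.08]
eef_rot: [0.712, 0.702, -0.0, -0.0]
ft_force: [0.4, 0.2, -0.4]
gripper_width: 0.0001
gripper_force: 0.5
```

```bash
python3 u.py
```

```text
t 14.9 p [0.519  0.1176 0.08  ] yaw(toolx) 89.19397058528106 F [ 0.4252  0.244  -0.3828] w 9.465082092380738e-05
upper mm -60 +1: [140, 140, 140, 141, 141, 142, 142, 143, 143, 144, 145, 146, 145, 143, 142, 141, 136, 132, 127, 122]
upper mm -15 +1: [116, 116, 116, 116, 116, 117, 116, 116, 116, 116, 115, 116, 116, 116, 117, 118, 119, 121, 122, 126, 129, 133, 136, 136, 137, 137, 137, 131, 127, 121, 116, 115, 114, 114, 113, 114, 114, 115, 116, 116, 115, 115, 115, 115, 115]
upper mm 90 +1: [115, 115, 115, 115, 115, 115, 116, 116, 116, 115, 115, 115, 114, 115, 115, 116, 116, 118, 120, 121, 122, 125, 129, 133, 138, 143, 148, 152, 157, 161, 165, 167, 168, 170, 171, 172, 172, 171, 171, 171]
lower mm -60 +1: [142, 142, 142, 143, 143, 143, 143, 142, 141, 139, 138, 136, 133, 131, 128, 125, 123, 120, 118, 117]
lower mm 40 +1: [116, 116, 116, 116, 116, 116, 117, 118, 118, 119, 120, 120, 121, 121, 121, 120, 118, 117, 115, 115, 115, 115, 114, 114, 114]
lower mm 144 +1: [115, 115, 117, 120, 123, 126, 129, 134, 139, 144, 150, 155, 159, 161]
```

>>> apply_moves:
  series:
    - [-0.05, 0, 0, 0, 0, 0]
    - [-0.1, 0, 0, 0, 0, 0]
    - [-0.15, 0, 0, 0, 0, 0]
    - [-0.2, 0, 0, 0, 0, 0]
    - [-0.22, 0, 0, 0, 0, 0]
    - [-0.24, 0, 0, 0, 0, 0]
    - [-0.26, 0, 0, 0, 0, 0]
    - [-0.28, 0, 0, 0, 0, 0]
    - [-0.28, 0, 0, 0, 0, 0]
    - [-0.28, 0, 0, 0, 0, 0]

```text
clock: 16.0
eef_pos: [0.5192, 0.115, 0.0803]
eef_rot: [0.712, 0.702, -0.0, 0.0]
ft_force: [-0.3, 1.0, -1.0]
gripper_width: 0.0002
gripper_force: 0.5
```

```bash
python3 u.py
```

```text
t 16.0 p [0.5192 0.115  0.0803] yaw(toolx) 89.19858029517128 F [-0.3001  1.0096 -0.9607] w 0.00017401072336088185
upper mm -60 +1: [140, 141, 141, 142, 142, 142, 143, 143, 144, 144, 145, 145, 144, 143, 142, 141, 137, 132, 127, 122]
upper mm -15 +1: [116, 116, 117, 117, 117, 117, 117, 116, 116, 116, 116, 117, 117, 117, 117, 118, 118, 119, 119, 120, 121, 122, 122, 121, 119, 118, 117, 117, 116, 116, 115, 115, 115, 115, 115, 115, 115, 115, 114, 115, 115, 116, 116, 116, 116]
upper mm 90 +1: [115, 115, 115, 115, 116, 116, 116, 115, 115, 115, 115, 115, 115, 116, 117, 117, 118, 121, 124, 127, 129, 134, 140, 147, 153, 160, 162, 164, 165, 167, 168, 169, 170, 170, 171, 171, 171, 171, 171, 171]
lower mm -60 +1: [142, 142, 142, 142, 142, 142, 142, 142, 141, 139, 138, 136, 134, 131, 128, 125, 123, 120, 117, 116]
lower mm 40 +1: [116, 116, 116, 116, 116, 116, 117, 118, 119, 120, 120, 120, 121, 122, 122, 120, 118, 117, 115, 115, 114, 114, 114, 114, 114]
lower mm 144 +1: [115, 115, 116, 119, 123, 126, 130, 134, 140, 145, 150, 156, 160, 162]
```

>>> apply_moves:
  series:
    - [-0.03, 0, 0, 0, 0, 0]
    - [-0.05, 0, 0, 0, 0, 0]
    - [-0.05, 0, 0, 0, 0, 0]
    - [1.5, 0, 0, 0, 0, 0]
    - [2, 0, -4, 0, 0, 0]
    - [0, 0, -8.5, 0, 0, 0]
    - [-4.5, -0.5, -10, 0, 0, 0]
    - [-9.3, -1.3, -11, 0, 0, 0]
    - [-14, -2, -12, 0, 0, 0]
    - [-18.5, -2.6, -13, 0, 0, 0]

```text
clock: 17.1
eef_pos: [0.4904, -0.0706, 0.2114]
eef_rot: [0.712, 0.702, 0.0, 0.001]
ft_force: [0.6, 0.1, 0.6]
gripper_width: 0.0002
gripper_force: 0.0
```

>>> apply_moves:
  series:
    - [-4.8, -0.6, 0, 0, 0, 0]
    - [-9.6, -1.2, 0, 0, 0, 0]
    - [-14.4, -1.8, 0, 0, 0, 0]
    - [-19.2, -2.4, 0, 0, 0, 0]
    - [-24, -3, 0, 0, 0, 0]
    - [-28.5, -3.6, 0, 0, 0, 0]
    - [-28.5, -3.6, 0, 0, 0, 0]
    - [-28.5, -3.6, 0, 0, 0, 0]
    - [-28.5, -3.6, 0, 0, 0, 0]
    - [-28.5, -3.6, 0, 0, 0, 0]
  fingers: -1

```text
clock: 18.1
eef_pos: [0.4511, -0.3527, 0.2103]
eef_rot: [0.711, 0.703, 0.0, -0.0]
ft_force: [-0.0, -0.2, 0.4]
gripper_width: 0.0853
gripper_force: 0.0
```

```bash
python3 u.py
python3 - <<'E'
from h import *
d=np.load("w5.npz"); k=dict(camera_matrix=d["K"],k1=float(d["k1"]),world_from_camera=d["W"])
f=d["f"]; hsv=cv2.cvtColor(f,cv2.COLOR_RGB2HSV); m=cv2.inRange(hsv,(18,110,110),(32,255,255))
n,l,sv,c=cv2.connectedComponentsWithStats(m); i=1+np.argmax(sv[1:,4]); print(sv[i])
for q in ["loose_half_mid"]:
    for e in r.pinpoint("wrist",q)[:3]: print(q,e["xyz"],e["confidence"])
s=r.grab_frame("scene")
x,y=int(c[i][0]),int(c[i][1]); x=min(max(x,60),580);y=min(max(y,60),340); print(x,y)
a=cv2.resize(f[y-60:y+60,x-60:x+60],(400,400),interpolation=3); b=cv2.resize(s[165:260,255:345],(400,400),interpolation=3)
cv2.imwrite("pics/w5.png",np.hstack([a,b])[:,:,::-1])
E
```

```text
t 18.1 p [ 0.4511 -0.3527  0.2103] yaw(toolx) 89.30246010406333 F [-0.0403 -0.2245  0.4146] w 0.08527737875491734
upper mm -60 +1: [146, 147, 148, 148, 148, 149, 149, 149, 150, 152, 152, 153, 152, 150, 149, 148, 143, 138, 133, 128]
upper mm -15 +1: [123, 123, 123, 122, 122, 123, 122, 122, 122, 121, 121, 122, 122, 123, 123, 124, 125, 126, 127, 127, 127, 127, 126, 125, 123, 121, 120, 120, 121, 121, 121, 121, 121, 120, 120, 121, 121, 121, 121, 121, 120, 120, 120, 120, 121]
upper mm 90 +1: [121, 121, 121, 121, 121, 121, 120, 120, 121, 122, 123, 124, 127, 132, 136, 141, 145, 150, 155, 160, 164, 167, 168, 170, 171, 172, 173, 173, 174, 174, 175, 176, 177, 178, 179, 179, 180, 180, 180, 181]
lower mm -60 +1: [150, 150, 150, 149, 149, 149, 148, 148, 147, 145, 144, 141, 139, 136, 134, 131, 128, 126, 123, 123]
lower mm 40 +1: [121, 121, 121, 121, 122, 122, 123, 123, 124, 124, 125, 126, 127, 127, 127, 126, 124, 123, 121, 121, 121, 120, 120, 120, 120]
lower mm 144 +1: [120, 120, 122, 125, 129, 132, 136, 140, 146, 152, 157, 163, 167, 169]
[ 284  130   64   64 2954]
loose_half_mid [0.4474, -0.331, 0.0251] 0.87
314 161
```

View pics/w5.png

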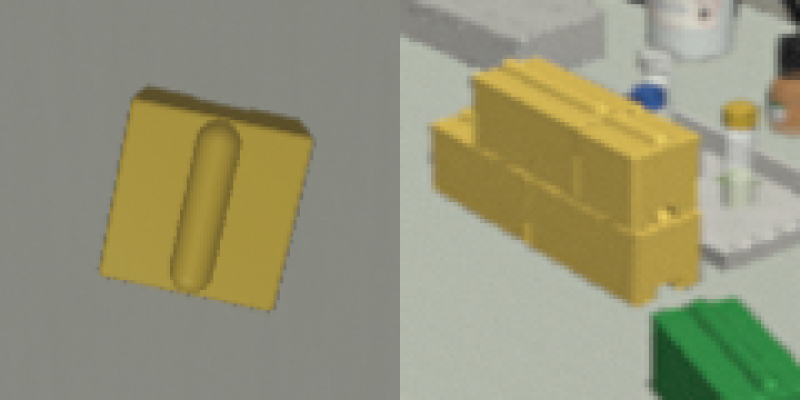

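The right crop shows both courses with closed joints at (525,235) and (577,180). The left crop shows the loose half's top corners at (135,98), (313,140), (273,309) and (101,275), rotated by about 12°.

Run:
```python
from h import *
d=np.load("w5.npz"); k=dict(camera_matrix=d["K"],k1=float(d["k1"]),world_from_camera=d["W"])
c=np.array([(135,98),(313,140),(273,309),(101,275)])*.3+[254,101]-.35
p=ray("",c,.05,k); print(p, "mid",p.mean(0))
dirs=[p[0]-p[3],p[1]-p[2]]; ang=[np.degrees(np.arctan2(v[1],v[0])) for v in dirs]; e=[p[1]-p[0],p[2]-p[3]]; ang+=[90+np.degrees(np.arctan2(v[1],v[0])) for v in e]; print(ang)
a=np.mean(ang); go([p[:,0].mean(),p[:,1].mean(),.12],a); go([p[:,0].mean(),p[:,1].mean(),.027],a)
```

```text
[[ 0.4286 -0.3012  0.05  ]
 [ 0.4757 -0.3129  0.05  ]
 [ 0.4651 -0.3596  0.05  ]
 [ 0.4175 -0.3492  0.05  ]] mid [ 0.4467 -0.3307  0.05  ]
[np.float64(76.99039028533842), np.float64(77.14957960771068), np.float64(76.14788232524636), np.float64(77.69930155428884)]
row [ 2.245 -0.456  9.045  0.     0.     0.214]
row [ 2.246 -0.457 18.345  0.     0.     0.214]
```

>>> apply_moves:
  series:
    - [1.1, -0.2, 3, 0, 0, 0.107]
    - [2.25, -0.46, 6, 0, 0, 0.214]
    - [2.25, -0.46, 9, 0, 0, 0.214]
    - [2.25, -0.46, 9, 0, 0, 0.214]
    - [2.25, -0.46, 11, 0, 0, 0.214]
    - [2.25, -0.46, 13, 0, 0, 0.214]
    - [2.25, -0.46, 15, 0, 0, 0.214]
    - [2.25, -0.46, 17, 0, 0, 0.214]
    - [2.25, -0.46, 18, 0, 0, 0.214]
    - [2.25, -0.46, 18, 0, 0, 0.214]

```text
clock: 19.3
eef_pos: [0.4461, -0.3312, 0.0299]
eef_rot: [0.783, 0.622, -0.0, -0.001]
ft_force: [-0.1, -1.0, 0.0]
gripper_width: 0.0851
gripper_force: 0.0
```

>>> apply_moves:
  series:
    - [0, 0, 0, 0, 0, 0]
    - [0, 0, 0, 0, 0, 0]
    - [0, 0, 0, 0, 0, 0]
    - [0, 0, 0, 0, 0, 0]
    - [0, 0, 0, 0, 0, 0]
    - [0, 0, 0, 0, 0, 0]
    - [0, 0, 0, 0, 0, 0]
    - [0, 0, 0, 0, 0, 0]
    - [0, 0, 0, 0, 0, 0]
    - [0, 0, 0, 0, 0, 0]
  fingers: 1
  grip_force: 25

```text
clock: 20.3
eef_pos: [0.4472, -0.3323, 0.032]
eef_rot: [0.783, 0.622, 0.0, 0.001]
ft_force: [-1.0, 0.3, 6.6]
gripper_width: 0.0498
gripper_force: 28.4
```

Run:
```python
from h import *
st(); y=.150-.025+.003; go([.5195+.0165*(y-.104),y+.01,.17],89.2)
```

```text
t 20.3 p [ 0.4472 -0.3323  0.032 ] yaw(toolx) 76.94006798111758 F [-0.9771  0.3013  6.5811] w 0.049758305947325686
row [ 47.439  -3.52  -13.879   0.002   0.002  -0.214]
```

>>> apply_moves:
  series:
    - [0, 0, -1, 0, 0, 0]
    - [0, 0, -3, 0, 0, 0]
    - [0, 0, -7, 0, 0, 0]
    - [0, 0, -11, 0, 0, 0]
    - [3, 0, -14, 0, 0, -0.05]
    - [7.5, -0.5, -14, 0, 0, -0.1]
    - [12, -1, -14, 0, 0, -0.15]
    - [16.5, -1.3, -14, 0, 0, -0.214]
    - [21, -1.6, -14, 0, 0, -0.214]
    - [25, -1.8, -14, 0, 0, -0.214]

```text
clock: 21.3
eef_pos: [0.4847, -0.0816, 0.1702]
eef_rot: [0.712, 0.702, 0.0, -0.0]
ft_force: [0.5, 0.3, -0.2]
gripper_width: 0.0494
gripper_force: 27.6
```

Run:
```python
from h import *
st(); go([.5202,.130,.17],89.2)
```

```text
t 21.3 p [ 0.4847 -0.0816  0.1702] yaw(toolx) 89.21386346658092 F [ 0.5026  0.2646 -0.1934] w 0.049445343666156674
row [21.211  3.261  0.029 -0.    -0.     0.   ]
```

>>> apply_moves:
  series:
    - [4, 1, 0, 0, 0, 0]
    - [8, 2, 0, 0, 0, 0]
    - [12, 3, 0, 0, 0, 0]
    - [16, 3.26, 0, 0, 0, 0]
    - [19, 3.26, 0, 0, 0, 0]
    - [21.2, 3.26, 0, 0, 0, 0]
    - [21.2, 3.26, 0, 0, 0, 0]
    - [21.2, 3.26, 0, 0, 0, 0]
    - [21.2, 3.26, 0, 0, 0, 0]
    - [21.2, 3.26, 0, 0, 0, 0]

```text
clock: 22.3
eef_pos: [0.5208, 0.1267, 0.1702]
eef_rot: [0.713, 0.702, -0.0, -0.0]
ft_force: [0.0, -0.3, -1.6]
gripper_width: 0.0497
gripper_force: 27.5
```

Run:
```python
from h import *
st(); k=r.calibration("wrist"); f=r.grab_frame("wrist"); np.savez("w6.npz",f=f,W=k["world_from_camera"],K=k["camera_matrix"],k1=k["k1"])
cv2.imwrite("pics/w6.png",cv2.resize(f[40:320,220:430],(600,800)[0:2] if 0 else (450,600),interpolation=3)[:,:,::-1])
go([.5202,.130,.17],89.2)
```

```text
t 22.3 p [0.5208 0.1267 0.1702] yaw(toolx) 89.1121475330027 F [ 0.0119 -0.2739 -1.5842] w 0.04974851925693913
row [ 0.326 -0.072  0.028 -0.     0.    -0.002]
```

View pics/w6.png

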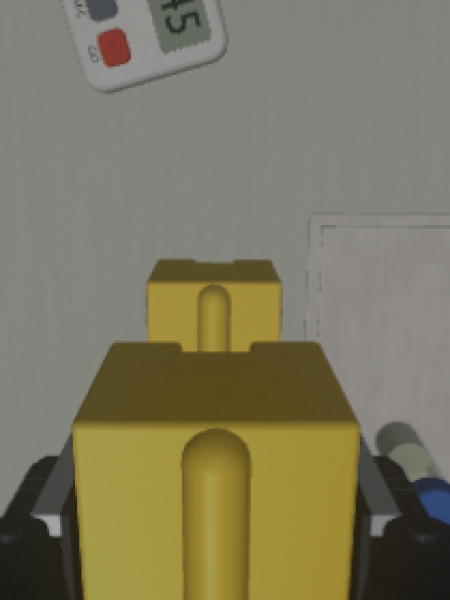

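The held half shows in hand with groove notch at (182–250,347). The base's exposed rib is at (214,320), aligned with it.

Run:
```python
from h import *
d=np.load("w6.npz"); k=dict(camera_matrix=d["K"],k1=float(d["k1"]),world_from_camera=d["W"])
c=lambda *p:np.array(p)/2.143+[220,40]-.25
print("base top L end",ray("",c((148,283),(280,283),(197,287),(230,287)),.05,k),"base z0",ray("",c((151,261),(275,261)),0,k))
print("held bottom",ray("",c((113,343),(318,343),(182,350),(250,350)),.138,k)," top",ray("",c((76,424),(358,424)),.188,k))
```

```text
base top L end [[0.4962 0.149  0.05  ]
 [0.5445 0.1483 0.05  ]
 [0.5141 0.1473 0.05  ]
 [0.5262 0.1471 0.05  ]] base z0 [[0.4928 0.1486 0.    ]
 [0.5469 0.1477 0.    ]]
held bottom [[0.4961 0.1524 0.138 ]
 [0.5456 0.1516 0.138 ]
 [0.5127 0.1504 0.138 ]
 [0.5292 0.1501 0.138 ]]  top [[0.4968 0.1528 0.188 ]
 [0.5452 0.1521 0.188 ]]
```

>>> apply_moves:
  series:
    - [0.1, 0, 2, 0, 0, 0]
    - [0.1, -0.04, 4, 0, 0, 0]
    - [0.1, -0.04, 6, 0, 0, 0]
    - [0.1, -0.04, 7, 0, 0, 0]
    - [0.1, -0.04, 7.4, 0, 0, 0]
    - [0.1, -0.04, 7.8, 0, 0, 0]
    - [0.1, -0.04, 8.1, 0, 0, 0]
    - [0.1, -0.04, 8.4, 0, 0, 0]
    - [0.1, -0.04, 8.6, 0, 0, 0]
    - [0.1, -0.04, 8.6, 0, 0, 0]

```text
clock: 23.35
eef_pos: [0.5204, 0.1287, 0.0843]
eef_rot: [0.712, 0.702, -0.0, -0.0]
ft_force: [-0.2, 0.3, -2.9]
gripper_width: 0.0496
gripper_force: 27.6
```

>>> apply_moves:
  series:
    - [0, 0, 0.02, 0, 0, 0]
    - [0, 0, 0.04, 0, 0, 0]
    - [0, 0, 0.06, 0, 0, 0]
    - [0, 0, 0.08, 0, 0, 0]
    - [0, 0, 0.1, 0, 0, 0]
    - [0, 0, 0.12, 0, 0, 0]
    - [0, 0, 0.14, 0, 0, 0]
    - [0, 0, 0.14, 0, 0, 0]
    - [0, 0, 0.14, 0, 0, 0]
    - [0, 0, 0.14, 0, 0, 0]

```text
clock: 24.35
eef_pos: [0.5205, 0.1287, 0.0829]
eef_rot: [0.712, 0.702, 0.0, 0.0]
ft_force: [-0.2, -0.3, -0.4]
gripper_width: 0.0501
gripper_force: 27.6
```

>>> apply_moves:
  series:
    - [0, 0, 0.03, 0, 0, 0]
    - [0, 0, 0.06, 0, 0, 0]
    - [0, 0, 0.08, 0, 0, 0]
    - [0, 0, 0.1, 0, 0, 0]
    - [0, 0, 0.1, 0, 0, 0]
    - [0, 0, 0.1, 0, 0, 0]
    - [0, 0, 0.1, 0, 0, 0]
    - [0, 0, 0.1, 0, 0, 0]
    - [0, 0, 0.1, 0, 0, 0]
    - [0, 0, 0.1, 0, 0, 0]

```text
clock: 25.35
eef_pos: [0.5205, 0.1287, 0.082]
eef_rot: [0.712, 0.702, 0.0, -0.0]
ft_force: [-0.2, 0.5, 0.2]
gripper_width: 0.0499
gripper_force: 27.8
```

>>> apply_moves:
  series:
    - [0, 0, 0, 0, 0, 0]
    - [0, 0, 0, 0, 0, 0]
    - [0, 0, 0, 0, 0, 0]
    - [0, 0, 0, 0, 0, 0]
    - [0, 0, 0, 0, 0, 0]
    - [0, 0, -1, 0, 0, 0]
    - [0, 0, -3, 0, 0, 0]
    - [0, 0, -6, 0, 0, 0]
    - [0, 0, -10, 0, 0, 0]
    - [2, 0, -12, 0, 0, 0]
  fingers: -0.55

```text
clock: 26.35
eef_pos: [0.5225, 0.1478, 0.2068]
eef_rot: [0.713, 0.701, 0.002, 0.002]
ft_force: [0.0, 0.8, 0.1]
gripper_width: 0.0661
gripper_force: 0.0
```

```bash
python3 u.py
python3 - <<'E'
from h import *
d=np.load("w5.npz"); s=r.grab_frame("scene")
cv2.imwrite("pics/w7.png",np.hstack([cv2.resize(d["f"][60:310,230:400],(360,530),interpolation=3),cv2.resize(s[160:255,250:330],(440,530),interpolation=3)])[:,:,::-1])
E
```

```text
t 26.35 p [0.5225 0.1478 0.2068] yaw(toolx) 89.05625774427145 F [0.0051 0.849  0.122 ] w 0.06611854978355346
upper mm -60 +1: [137, 137, 137, 137, 138, 138, 139, 140, 140, 141, 142, 142, 141, 140, 139, 138, 134, 129, 123, 119]
upper mm -15 +1: [115, 115, 115, 115, 114, 113, 113, 113, 113, 113, 113, 113, 113, 113, 114, 115, 116, 117, 118, 118, 118, 119, 119, 117, 116, 114, 112, 112, 112, 112, 113, 113, 113, 112, 112, 112, 112, 112, 112, 112, 112, 113, 113, 113, 112]
upper mm 90 +1: [113, 112, 112, 112, 113, 113, 113, 113, 114, 114, 115, 116, 117, 118, 120, 121, 122, 122, 122, 122, 121, 121, 119, 118, 117, 116, 115, 114, 113, 113, 113, 113, 113, 113, 113, 113, 113, 113, 113, 112]
lower mm -60 +1: [139, 139, 139, 139, 139, 139, 140, 139, 137, 136, 135, 132, 130, 128, 125, 122, 120, 117, 114, 114]
lower mm 40 +1: [113, 113, 113, 113, 113, 113, 114, 115, 116, 117, 117, 118, 118, 118, 118, 117, 115, 114, 113, 113, 113, 113, 113, 113, 113]
lower mm 144 +1: [112, 113, 114, 117, 120, 124, 127, 131, 136, 141, 146, 151, 155, 158]
```

View pics/w7.png

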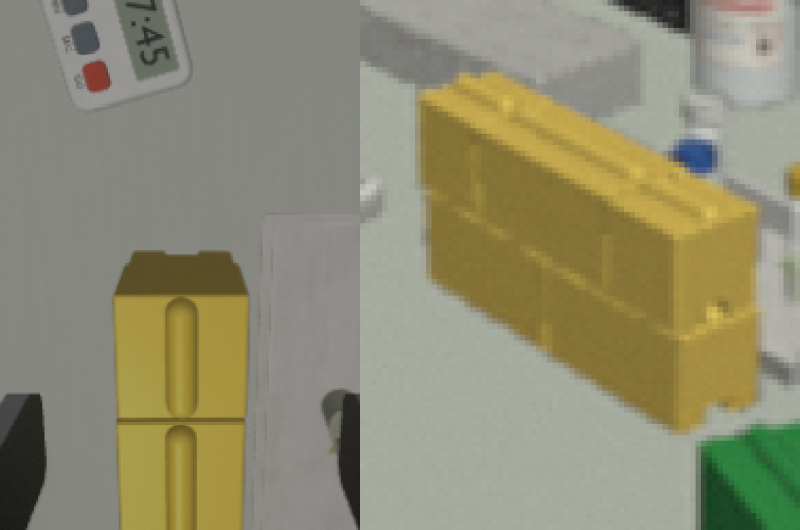

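>>> apply_moves:
  series:
    - [4.5, 0, 0, 0, 0, 0]
    - [4.8, 0, 0, 0, 0, 0]
    - [4.8, 0, 0, 0, 0, 0]
    - [4.8, 0, 3, 0, 0, 0]
    - [4.8, 0, 7, 0, 0, 0]
    - [4.8, 0, 11, 0, 0, 0]
    - [4.8, 0, 12.2, 0, 0, 0]
    - [4.8, 0, 12.2, 0, 0, 0]
    - [4.8, 0, 12.2, 0, 0, 0]
    - [4.8, 0, 12.2, 0, 0, 0]
  fingers: 1

```text
clock: 27.5
eef_pos: [0.5233, 0.1968, 0.0826]
eef_rot: [0.712, 0.702, 0.002, 0.001]
ft_force: [-0.6, 0.0, 0.0]
gripper_width: 0.0001
gripper_force: 0.0
```

Run:
```python
from h import *
st(); go([.521,.1665,.08],89.1)
```

```text
t 27.5 p [0.5233 0.1968 0.0826] yaw(toolx) 89.1857565040634 F [-0.5946  0.0186  0.037 ] w 6.898746813931146e-05
row [-3.038 -0.191  0.26   0.004 -0.001  0.001]
```

>>> apply_moves:
  series:
    - [-0.8, -0.1, 0.26, 0, 0, 0]
    - [-1.6, -0.2, 0.26, 0, 0, 0]
    - [-2.2, -0.2, 0.26, 0, 0, 0]
    - [-2.4, -0.2, 0.26, 0, 0, 0]
    - [-2.6, -0.2, 0.26, 0, 0, 0]
    - [-2.7, -0.2, 0.26, 0, 0, 0]
    - [-2.8, -0.2, 0.26, 0, 0, 0]
    - [-2.9, -0.2, 0.26, 0, 0, 0]
    - [-3.04, -0.2, 0.26, 0, 0, 0]
    - [-3.04, -0.2, 0.26, 0, 0, 0]

```text
clock: 28.5
eef_pos: [0.519, 0.1664, 0.0773]
eef_rot: [0.712, 0.702, 0.0, -0.0]
ft_force: [0.6, 0.4, -1.0]
gripper_width: 0.0001
gripper_force: 0.0
```

```bash
cat > e.py <<'E'
from h import *
st(); k=r.calibration("wrist"); f=r.grab_frame("wrist"); g=cv2.cvtColor(f,cv2.COLOR_RGB2GRAY).astype(np.float32)
# profile of top face along y near the joint and left end, at two x offsets, z=.1
ys=np.arange(.085,.165,.001); o=[]
for x in (-.017,.017):
    p=np.c_[.5203+x+.0165*(ys-.13),ys,np.full_like(ys,.1)]; u=pix("wrist",p,k).astype(np.float32)
    print("x",x,"row range",u[0],u[-1]); m=cv2.remap(g,u[:,:1],u[:,1:],cv2.INTER_LINEAR)[:,0].astype(int)
    print("joint .09+",m[5:25].tolist(),"end .140+",m[55:].tolist())
E
python3 e.py; python3 u.py
```

```text
t 28.5 p [0.519  0.1664 0.0773] yaw(toolx) 89.19417892894907 F [ 0.5849  0.3638 -0.9999] w 0.0001306203082119945
x -0.017 row range [288.1467 456.6093] [281.7333 311.7895]
joint .09+ [0, 0, 0, 0, 0, 0, 0, 0, 0, 0, 0, 0, 0, 0, 0, 0, 0, 0, 0, 0] end .140+ [14, 10, 12, 12, 14, 12, 13, 15, 15, 15, 15, 17, 15, 15, 17, 19, 24, 20, 17, 17, 19, 19, 20, 21, 21]
x 0.017 row range [362.0501 455.6888] [371.3951 310.5581]
joint .09+ [0, 0, 0, 0, 0, 0, 0, 0, 0, 0, 0, 0, 0, 0, 0, 0, 0, 0, 0, 0] end .140+ [12, 23, 28, 29, 28, 15, 16, 16, 14, 14, 16, 15, 15, 16, 15, 18, 17, 16, 19, 19, 18, 18, 20, 20, 20]
t 28.55 p [0.519  0.1664 0.0773] yaw(toolx) 89.19946156526947 F [ 0.2232  0.9593 -0.1861] w -0.00012511373338864495
upper mm -60 +1: [141, 141, 141, 141, 141, 142, 143, 143, 144, 144, 144, 145, 144, 143, 142, 141, 136, 131, 126, 121]
upper mm -15 +1: [117, 117, 117, 116, 116, 116, 116, 116, 116, 117, 117, 117, 117, 117, 117, 118, 119, 119, 120, 120, 120, 120, 120, 119, 118, 117, 115, 115, 115, 115, 115, 115, 115, 115, 115, 115, 115, 115, 115, 115, 115, 115, 115, 115, 115]
upper mm 90 +1: [115, 115, 115, 115, 115, 115, 115, 115, 116, 116, 117, 117, 118, 120, 122, 124, 125, 126, 125, 124, 124, 123, 122, 121, 119, 118, 117, 117, 116, 116, 116, 116, 116, 115, 115, 115, 115, 115, 115, 115]
lower mm -60 +1: [142, 142, 142, 142, 142, 143, 143, 142, 140, 139, 138, 136, 134, 131, 128, 125, 122, 119, 117, 116]
lower mm 40 +1: [116, 115, 116, 116, 116, 116, 117, 118, 119, 120, 120, 120, 121, 121, 121, 120, 118, 117, 115, 115, 115, 115, 115, 115, 115]
lower mm 144 +1: [115, 116, 117, 120, 123, 126, 129, 134, 139, 144, 149, 154, 159, 161]
```

>>> apply_moves:
  series:
    - [-0.03, 0, 0, 0, 0, 0]
    - [-0.06, 0, 0, 0, 0, 0]
    - [-0.09, 0, 0, 0, 0, 0]
    - [-0.12, 0, 0, 0, 0, 0]
    - [-0.14, 0, 0, 0, 0, 0]
    - [-0.16, 0, 0, 0, 0, 0]
    - [-0.18, 0, 0, 0, 0, 0]
    - [-0.2, 0, 0, 0, 0, 0]
    - [-0.2, 0, 0, 0, 0, 0]
    - [-0.2, 0, 0, 0, 0, 0]

```text
clock: 29.65
eef_pos: [0.519, 0.1644, 0.0773]
eef_rot: [0.712, 0.702, 0.0, -0.0]
ft_force: [-0.6, 3.4, 1.4]
gripper_width: 0.0003
gripper_force: 0.0
```

```bash
python3 u.py
```

```text
t 29.65 p [0.519  0.1644 0.0773] yaw(toolx) 89.19581531678776 F [-0.5949  3.4058  1.3919] w 0.00029091384255740954
upper mm -60 +1: [140, 141, 141, 141, 141, 142, 142, 143, 143, 144, 145, 145, 144, 143, 142, 141, 136, 131, 126, 121]
upper mm -15 +1: [117, 117, 117, 117, 116, 116, 116, 116, 115, 115, 115, 116, 117, 118, 119, 120, 122, 124, 125, 126, 128, 129, 129, 126, 123, 120, 118, 117, 116, 116, 116, 116, 116, 116, 116, 116, 116, 115, 115, 115, 115, 115, 116, 116, 116]
upper mm 90 +1: [115, 115, 115, 115, 116, 116, 116, 116, 117, 118, 119, 120, 121, 122, 123, 124, 124, 123, 121, 119, 117, 116, 115, 115, 114, 114, 114, 115, 116, 116, 116, 116, 116, 116, 116, 116, 116, 116, 116, 116]
lower mm -60 +1: [142, 142, 142, 142, 142, 142, 142, 141, 140, 139, 138, 135, 133, 130, 127, 125, 122, 119, 117, 116]
lower mm 40 +1: [115, 115, 115, 115, 115, 115, 116, 117, 118, 119, 119, 120, 121, 121, 121, 119, 118, 116, 115, 115, 115, 115, 114, 114, 115]
lower mm 144 +1: [115, 115, 116, 119, 123, 126, 130, 134, 139, 144, 149, 154, 158, 160]
```

>>> apply_moves:
  series:
    - [1.5, 0, 0, 0, 0, 0]
    - [2, 0, -4, 0, 0, 0]
    - [1, 0, -9, 0, 0, 0]
    - [-1, 0, -14, 0, 0, 0]
    - [-3, 0, -18, 0, 0, 0]
    - [-3.5, 0, -18.5, 0, 0, 0]
    - [-3.5, 0, -18.5, 0, 0, 0]
    - [-3.5, 0, -18.5, 0, 0, 0]
    - [-3.5, 0, -18.5, 0, 0, 0]
    - [-3.5, 0, -18.5, 0, 0, 0]

```text
clock: 30.75
eef_pos: [0.5176, 0.1297, 0.26]
eef_rot: [0.712, 0.702, -0.002, -0.001]
ft_force: [0.3, 0.1, -0.2]
gripper_width: 0.0001
gripper_force: 0.0
```

```bash
python3 u.py | grep -E "upper|^t"; cp w5.npz wa.npz
```

```text
t 30.75 p [0.5176 0.1297 0.26  ] yaw(toolx) 89.23645492234711 F [ 0.2882  0.1062 -0.1778] w 0.00010667922025856127
upper mm -60 +1: [136, 137, 137, 138, 138, 139, 139, 139, 139, 140, 140, 140, 140, 139, 139, 138, 133, 129, 124, 119]
upper mm -15 +1: [114, 113, 113, 113, 113, 113, 113, 113, 113, 112, 112, 113, 113, 114, 114, 116, 118, 121, 123, 124, 124, 126, 126, 123, 121, 119, 117, 115, 114, 114, 113, 113, 113, 112, 112, 112, 112, 113, 113, 113, 113, 113, 112, 112, 112]
upper mm 90 +1: [113, 113, 114, 114, 113, 113, 113, 112, 113, 114, 115, 116, 117, 118, 118, 119, 119, 118, 116, 114, 113, 111, 112, 112, 112, 112, 112, 112, 112, 113, 113, 113, 113, 112, 112, 112, 112, 112, 112, 112]
```

>>> apply_moves:
  series:
    - [-4, 0, 0, 0, 0, 0]
    - [-8, 0, 0, 0, 0, 0]
    - [-11, 0, 0, 0, 0, 0]
    - [-13, 0, 0, 0, 0, 0]
    - [-13, 0, 0, 0, 0, 0]
    - [-13, 0, 0, 0, 0, 0]
    - [-13, 0, 0, 0, 0, 0]
    - [-13, 0, 0, 0, 0, 0]
    - [-13, 0, 0, 0, 0, 0]
    - [-13, 0, 0, 0, 0, 0]

```text
clock: 31.85
eef_pos: [0.5167, -0.0001, 0.2623]
eef_rot: [0.712, 0.702, 0.0, -0.0]
ft_force: [-0.2, -0.1, 0.7]
gripper_width: 0.0001
gripper_force: 0.0
```

```bash
cat > top.py <<'E'
from h import *
import sys
def L(n):
    d=np.load(n); return d["f"],dict(camera_matrix=d["K"],k1=float(d["k1"]),world_from_camera=d["W"])
def rect(n,z,x0=.48,x1=.56,y0=-.09,y1=.17,res=.0005):
    f,k=L(n); ys=np.arange(y0,y1,res); xs=np.arange(x0,x1,res); X,Y=np.meshgrid(xs,ys)
    u=pix("",np.c_[X.ravel(),Y.ravel(),np.full(X.size,z)],k).reshape(X.shape+(2,)).astype(np.float32)
    return cv2.remap(f,u[...,0],u[...,1],cv2.INTER_LINEAR),xs,ys
def edges(n,z):
    im,xs,ys=rect(n,z); h=cv2.cvtColor(im,cv2.COLOR_RGB2HSV)[...,1].astype(float)
    for yy in np.arange(-.07,.165,.01):
        row=h[np.abs(ys-yy)<.0015].mean(0)>110
        i=np.flatnonzero(row); print(round(yy,3), (round(xs[i[0]]*1000,1),round(xs[i[-1]]*1000,1)) if len(i) else None, end=" ")
    print()
    g=cv2.cvtColor(im,cv2.COLOR_RGB2GRAY).astype(float)
    for x in (.503,.511,.530,.538):
        m=g[:,np.abs(xs-x)<.002].mean(1); b=cv2.GaussianBlur(m[:,None],(1,61),0)[:,0]; dk=m-b
        j=[i for i in range(1,len(dk)-1) if dk[i]<-4 and dk[i]==dk[max(0,i-10):i+11].min()]
        sat=h[:,np.abs(xs-x)<.002].mean(1)>110; s=np.flatnonzero(sat)
        print("x",x,"sat y-range",ys[s[0]].round(4),ys[s[-1]].round(4),"dark lines",[(round(float(ys[i]),4),int(dk[i])) for i in j])
if __name__=="__main__":
    for n in sys.argv[1:]: print("==",n); edges(n,.1)
E
python3 u.py | grep -E "^t"; cp w5.npz wb.npz; python3 top.py wa.npz wb.npz
```

```text
t 31.85 p [ 0.5167 -0.0001  0.2623] yaw(toolx) 89.24927182583093 F [-0.2451 -0.0572  0.7125] w 7.091705567165638e-05
== wa.npz
-0.07 None -0.06 None -0.05 (np.float64(515.0), np.float64(517.5)) -0.04 (np.float64(508.5), np.float64(520.5)) -0.03 (np.float64(509.5), np.float64(520.5)) -0.02 None -0.01 None 0.0 None 0.01 None 0.02 None 0.03 None 0.04 None 0.05 None 0.06 None 0.07 (np.float64(494.5), np.float64(543.5)) 0.08 (np.float64(494.5), np.float64(543.5)) 0.09 (np.float64(495.0), np.float64(543.5)) 0.1 (np.float64(495.0), np.float64(544.0)) 0.11 (np.float64(495.5), np.float64(544.5)) 0.12 (np.float64(496.0), np.float64(544.5)) 0.13 (np.float64(496.0), np.float64(544.5)) 0.14 (np.float64(496.0), np.float64(544.5)) 0.15 (np.float64(496.0), np.float64(545.0)) 0.16 (np.float64(500.5), np.float64(538.5)) 
x 0.503 sat y-range 0.0765 0.162 dark lines [(0.034, -19), (0.065, -7), (0.075, -13), (0.1035, -42), (0.1545, -30)]
x 0.511 sat y-range -0.0485 0.162 dark lines [(-0.06, -40), (-0.0435, -5), (-0.0215, -12), (0.0245, -27), (0.0375, -24), (0.075, -26), (0.1035, -42), (0.1545, -30), (0.1
[... 938 characters left out ...]
), np.float64(544.0)) 0.11 (np.float64(495.5), np.float64(544.0)) 0.12 (np.float64(495.5), np.float64(544.5)) 0.13 (np.float64(496.0), np.float64(544.5)) 0.14 (np.float64(496.0), np.float64(544.5)) 0.15 (np.float64(496.0), np.float64(545.0)) 0.16 None 
x 0.503 sat y-range -0.0485 0.153 dark lines [(-0.0555, -16), (0.002, -48), (0.1035, -50), (0.1555, -66)]
x 0.511 sat y-range -0.0485 0.153 dark lines [(-0.056, -24), (0.002, -43), (0.1035, -45), (0.1555, -65)]
x 0.53 sat y-range -0.0485 0.1525 dark lines [(-0.067, -16), (-0.056, -5), (0.0015, -50), (0.103, -45), (0.155, -66)]
x 0.538 sat y-range -0.0485 0.1525 dark lines [(-0.067, -35), (-0.049, -5), (0.0015, -50), (0.103, -48), (0.155, -67)]
```

Run:
```python
from top import *
def prof(n,z,a,b,xs0=(.503,.511,.530,.538)):
    im,xs,ys=rect(n,z); g=cv2.cvtColor(im,cv2.COLOR_RGB2GRAY).astype(float)
    for x in xs0:
        m=cv2.GaussianBlur(g[:,np.abs(xs-x)<.002].mean(1)[:,None],(1,5),0)[:,0]; d=np.gradient(m); i=np.flatnonzero((ys>a)&(ys<b))
        print(n,z,x,"steepest fall y",ys[i[np.argmin(d[i])]].round(4),round(d.min(),1),"rise",ys[i[np.argmax(d[i])]].round(4))
prof("wa.npz",.1,.145,.158); prof("w6.npz",.05,.1435,.155); prof("w6.npz",0,.14,.155)
```

```text
wa.npz 0.1 0.503 steepest fall y 0.1535 -15.6 rise 0.156
wa.npz 0.1 0.511 steepest fall y 0.1535 -15.3 rise 0.156
wa.npz 0.1 0.53 steepest fall y 0.153 -15.4 rise 0.1555
wa.npz 0.1 0.538 steepest fall y 0.153 -15.6 rise 0.147
w6.npz 0.05 0.503 steepest fall y 0.1495 -13.8 rise 0.152
w6.npz 0.05 0.511 steepest fall y 0.149 -13.7 rise 0.154
w6.npz 0.05 0.53 steepest fall y 0.1485 -13.2 rise 0.144
w6.npz 0.05 0.538 steepest fall y 0.1485 -13.4 rise 0.153
w6.npz 0 0.503 steepest fall y 0.14 -12.4 rise 0.1495
w6.npz 0 0.511 steepest fall y 0.14 -11.9 rise 0.149
w6.npz 0 0.53 steepest fall y 0.14 -11.9 rise 0.1485
w6.npz 0 0.538 steepest fall y 0.14 -11.6 rise 0.1485
```

>>> apply_moves:
  series:
    - [5, 0, 0, 0, 0, 0]
    - [9.5, 0.1, 0, 0, 0, 0]
    - [14, 0.15, 0, 0, 0, 0]
    - [18, 0.15, 2, 0, 0, 0]
    - [19, 0.15, 6, 0, 0, 0]
    - [19, 0.15, 10.5, 0, 0, 0]
    - [19, 0.15, 15, 0, 0, 0]
    - [19, 0.15, 18.2, 0, 0, 0]
    - [19, 0.15, 18.2, 0, 0, 0]
    - [19, 0.15, 18.2, 0, 0, 0]

```text
clock: 32.95
eef_pos: [0.521, 0.1893, 0.0807]
eef_rot: [0.712, 0.702, -0.0, -0.0]
ft_force: [-0.3, 0.8, 1.4]
gripper_width: 0.0002
gripper_force: 0.0
```

Run:
```python
from h import *
st(); go([.5207,.162,.08],89.1); go([.5207,.160,.08],89.1)
```

```text
t 32.95 p [0.521  0.1893 0.0807] yaw(toolx) 89.19933739207949 F [-0.2975  0.766   1.4144] w 0.0002121130312961865
row [-2.733  0.013  0.065 -0.     0.     0.002]
row [-2.933  0.016  0.065 -0.     0.     0.002]
```

>>> apply_moves:
  series:
    - [-0.7, 0, 0, 0, 0, 0]
    - [-1.4, 0, 0, 0, 0, 0]
    - [-2.1, 0, 0, 0, 0, 0]
    - [-2.3, 0, 0, 0, 0, 0]
    - [-2.4, 0, 0, 0, 0, 0]
    - [-2.5, 0, 0, 0, 0, 0]
    - [-2.6, 0, 0, 0, 0, 0]
    - [-2.7, 0, 0, 0, 0, 0]
    - [-2.8, 0, 0, 0, 0, 0]
    - [-2.8, 0, 0, 0, 0, 0]

```text
clock: 33.95
eef_pos: [0.5205, 0.1617, 0.0805]
eef_rot: [0.712, 0.702, 0.0, -0.0]
ft_force: [-0.3, 3.6, 1.5]
gripper_width: -0.0005
gripper_force: 1.8
```

```bash
python3 u.py
```

```text
t 33.95 p [0.5205 0.1617 0.0805] yaw(toolx) 89.20898543726587 F [-0.2705  3.5604  1.5099] w -0.0004586493513364761
upper mm -60 +1: [140, 140, 141, 141, 141, 142, 143, 143, 143, 144, 144, 145, 144, 143, 142, 141, 136, 131, 126, 121]
upper mm -15 +1: [117, 117, 117, 117, 117, 117, 117, 117, 117, 117, 117, 116, 116, 116, 115, 115, 115, 115, 115, 114, 113, 113, 113, 114, 114, 115, 116, 116, 116, 116, 116, 116, 116, 116, 116, 116, 116, 116, 116, 116, 116, 115, 115, 115, 116]
upper mm 90 +1: [116, 116, 116, 116, 115, 115, 115, 115, 115, 115, 115, 116, 116, 117, 118, 118, 119, 119, 118, 118, 117, 117, 117, 116, 116, 116, 116, 116, 116, 116, 115, 115, 115, 115, 115, 115, 115, 115, 115, 115]
lower mm -60 +1: [142, 142, 142, 142, 141, 141, 141, 141, 140, 139, 138, 135, 133, 130, 127, 125, 122, 119, 116, 115]
lower mm 40 +1: [116, 116, 116, 116, 115, 115, 116, 117, 118, 118, 119, 120, 121, 121, 121, 119, 118, 116, 115, 115, 114, 114, 114, 114, 114]
lower mm 144 +1: [115, 115, 116, 119, 123, 126, 129, 133, 138, 144, 149, 155, 159, 161]
```

>>> apply_moves:
  series:
    - [-0.03, 0, 0, 0, 0, 0]
    - [-0.06, 0, 0, 0, 0, 0]
    - [-0.09, 0, 0, 0, 0, 0]
    - [-0.12, 0, 0, 0, 0, 0]
    - [-0.14, 0, 0, 0, 0, 0]
    - [-0.16, 0, 0, 0, 0, 0]
    - [-0.17, 0, 0, 0, 0, 0]
    - [-0.17, 0, 0, 0, 0, 0]
    - [-0.17, 0, 0, 0, 0, 0]
    - [-0.17, 0, 0, 0, 0, 0]

```text
clock: 35.05
eef_pos: [0.5206, 0.1596, 0.0805]
eef_rot: [0.712, 0.702, 0.0, 0.0]
ft_force: [0.4, 4.5, 1.9]
gripper_width: 0.0003
gripper_force: 2.5
```

```bash
python3 u.py
```

```text
t 35.05 p [0.5206 0.1596 0.0805] yaw(toolx) 89.19300215810154 F [0.3725 4.4934 1.8706] w 0.0002766802227108076
upper mm -60 +1: [141, 142, 142, 142, 142, 142, 142, 142, 142, 142, 143, 143, 142, 140, 138, 136, 132, 127, 123, 119]
upper mm -15 +1: [115, 115, 115, 115, 115, 115, 116, 116, 116, 116, 117, 119, 121, 123, 124, 125, 126, 128, 128, 126, 123, 121, 119, 118, 118, 117, 116, 116, 116, 116, 115, 116, 115, 115, 115, 116, 116, 116, 116, 116, 116, 115, 115, 115, 115]
upper mm 90 +1: [116, 116, 116, 117, 118, 119, 121, 122, 122, 123, 123, 123, 123, 121, 119, 117, 116, 115, 115, 115, 115, 115, 115, 115, 115, 115, 116, 115, 115, 115, 115, 115, 116, 116, 116, 116, 116, 115, 115, 115]
lower mm -60 +1: [142, 142, 142, 142, 142, 142, 142, 141, 140, 139, 138, 136, 133, 131, 128, 125, 122, 120, 117, 117]
lower mm 40 +1: [116, 116, 115, 116, 116, 116, 117, 118, 119, 120, 120, 120, 121, 121, 122, 120, 118, 116, 115, 115, 115, 114, 114, 114, 114]
lower mm 144 +1: [115, 115, 116, 119, 122, 126, 129, 134, 139, 144, 150, 155, 159, 161]
```

>>> apply_moves:
  series:
    - [1.5, 0, 0, 0, 0, 0]
    - [2, 0, -4, 0, 0, 0]
    - [1, 0, -9, 0, 0, 0]
    - [-1, 0, -14, 0, 0, 0]
    - [-3, 0, -18, 0, 0, 0]
    - [-3, 0, -18, 0, 0, 0]
    - [-3, 0, -18, 0, 0, 0]
    - [-3, 0, -18, 0, 0, 0]
    - [-3, 0, -18, 0, 0, 0]
    - [-3, 0, -18, 0, 0, 0]

```text
clock: 36.15
eef_pos: [0.5192, 0.1298, 0.2583]
eef_rot: [0.712, 0.702, -0.001, -0.001]
ft_force: [-0.4, 1.0, -0.6]
gripper_width: 0.0004
gripper_force: 0.0
```

```bash
python3 u.py | grep -E "^t"; cp w5.npz wc.npz
```

```text
t 36.15 p [0.5192 0.1298 0.2583] yaw(toolx) 89.23137129677751 F [-0.4472  1.0306 -0.5506] w 0.00036877169342143035
```

>>> apply_moves:
  series:
    - [-4, 0, 0, 0, 0, 0]
    - [-8, 0, 0, 0, 0, 0]
    - [-11, 0, 0, 0, 0, 0]
    - [-13, 0, 0, 0, 0, 0]
    - [-13, 0, 0, 0, 0, 0]
    - [-13, 0, 0, 0, 0, 0]
    - [-13, 0, 0, 0, 0, 0]
    - [-13, 0, 0, 0, 0, 0]
    - [-13, 0, 0, 0, 0, 0]
    - [-13, 0, 0, 0, 0, 0]

```text
clock: 37.25
eef_pos: [0.5182, 0.0001, 0.2603]
eef_rot: [0.712, 0.702, 0.0, -0.0]
ft_force: [0.2, -0.8, 0.5]
gripper_width: 0.0004
gripper_force: 0.0
```

```bash
python3 u.py | grep -E "^t"; cp w5.npz wd.npz
cat > m.py <<'E'
from top import *
def prof(n,z,a,b,xs0=(.503,.511,.530,.538)):
    im,xs,ys=rect(n,z); g=cv2.cvtColor(im,cv2.COLOR_RGB2GRAY).astype(float)
    for x in xs0:
        m=cv2.GaussianBlur(g[:,np.abs(xs-x)<.002].mean(1)[:,None],(1,5),0)[:,0]; d=np.gradient(m); i=np.flatnonzero((ys>a)&(ys<b))
        print(n,z,x,"fall y",ys[i[np.argmin(d[i])]].round(4),"rise",ys[i[np.argmax(d[i])]].round(4))
E
python3 top.py wd.npz
python3 - <<'E'
from m import *
prof("wc.npz",.1,.140,.158); prof("wc.npz",0,.14,.156); prof("wd.npz",.1,-.06,-.04)
E
```

```text
t 37.25 p [0.5182 0.0001 0.2603] yaw(toolx) 89.24925022047607 F [ 0.2028 -0.8232  0.5471] w 0.0003542624431729476
== wd.npz
-0.07 None -0.06 None -0.05 None -0.04 (np.float64(492.0), np.float64(540.5)) -0.03 (np.float64(492.0), np.float64(540.5)) -0.02 (np.float64(492.0), np.float64(541.0)) -0.01 (np.float64(492.0), np.float64(541.0)) 0.0 (np.float64(493.0), np.float64(541.5)) 0.01 (np.float64(494.0), np.float64(542.5)) 0.02 (np.float64(494.0), np.float64(543.0)) 0.03 (np.float64(494.5), np.float64(543.0)) 0.04 (np.float64(494.5), np.float64(543.0)) 0.05 (np.float64(494.5), np.float64(543.0)) 0.06 (np.float64(494.5), np.float64(543.5)) 0.07 (np.float64(494.5), np.float64(543.5)) 0.08 (np.float64(494.5), np.float64(543.5)) 0.09 (np.float64(495.0), np.float64(543.5)) 0.1 (np.float64(495.5), np.float64(544.0)) 0.11 (np.float64(495.5), np.float64(544.5)) 0.12 (np.float64(495.5), np.float64(544.5)) 0.13 (np.float64(496.0), np.float64(544.5)) 0.14 (np.float64(496.0), np.float64(545.0)) 0.15 None 0.16 None 
x 0.503 sat y-range -0.0495 0.149 dark lines [(-0.065, -15), (-0.054, -6), (-0.0005, -43), (0.0995, -43), (0.1555, -61)]
x 0.511 sat y-range -0.0495 0.149 dark lines [(-0.0545, -23), (-0.0005, -39), (0.0995, -48), (0.155, -65)]
x 0.53 sat y-range -0.05 0.1485 dark lines [(-0.055, -16), (-0.001, -37), (0.099, -43), (0.155, -63)]
x 0.538 sat y-range -0.05 0.1485 dark lines [(-0.0655, -35), (-0.001, -39), (0.099, -47), (0.155, -62)]
wc.npz 0.1 0.503 fall y 0.149 rise 0.1565
wc.npz 0.1 0.511 fall y 0.149 rise 0.1565
wc.npz 0.1 0.53 fall y 0.149 rise 0.156
wc.npz 0.1 0.538 fall y 0.149 rise 0.1565
wc.npz 0 0.503 fall y 0.1425 rise 0.1495
wc.npz 0 0.511 fall y 0.142 rise 0.149
wc.npz 0 0.53 fall y 0.1415 rise 0.1485
wc.npz 0 0.538 fall y 0.142 rise 0.149
wd.npz 0.1 0.503 fall y -0.042 rise -0.053
wd.npz 0.1 0.511 fall y -0.048 rise -0.053
wd.npz 0.1 0.53 fall y -0.046 rise -0.0535
wd.npz 0.1 0.538 fall y -0.0405 rise -0.05
```

Run:
```python
from h import *
s=np.mean([r.grab_frame("scene").astype(np.float32) for _ in range(4)],0); g=s.mean(2); sat=(s.max(2)-s.min(2))
print(st()["clock"])
ys=np.arange(-.075,.185,.0005)
for z in (.012,.018,.024,.03,.036,.064,.07,.076,.082,.088):
    p=np.c_[.5195-.025+.0165*(ys-.104),ys,np.full_like(ys,z)]; u=pix("scene",p).astype(np.float32)
    m=cv2.GaussianBlur(cv2.remap(g,u[:,:1],u[:,1:],cv2.INTER_LINEAR),(1,9),0)[:,0]; q=cv2.GaussianBlur(cv2.remap(sat,u[:,:1],u[:,1:],cv2.INTER_LINEAR),(1,9),0)[:,0]
    i=np.flatnonzero((ys>-.06)&(ys<-.03)); lo=m[(ys>-.03)&(ys<-.015)].mean(); hi=m[(ys>-.058)&(ys<-.052)].mean()
    R=ys[i[np.flatnonzero(m[i]<(lo+hi)/2)[0]]]
    j=np.flatnonzero(ys>.13); h2=q[(ys>.12)&(ys<.13)].mean(); l2=q[ys>.175].mean(); L=ys[j[np.flatnonzero(q[j]<(h2+l2)/2)[0]]]
    print(z,"R",R.round(4),"L",L.round(4))
```

```text
t 37.55 p [ 0.5182 -0.0004  0.2603] yaw(toolx) 89.20120240042252 F [-0.5626  0.249  -0.1619] w 0.0004458786454775629
37.55
0.012 R -0.046 L 0.15
0.018 R -0.046 L 0.15
0.024 R -0.046 L 0.1505
0.03 R -0.0465 L 0.151
0.036 R -0.0465 L 0.151
0.064 R -0.043 L 0.151
0.07 R -0.043 L 0.1505
0.076 R -0.0435 L 0.151
0.082 R -0.0435 L 0.1515
0.088 R -0.044 L 0.151
```

Run:
```python
from h import *
s=r.get_state(); print(s["joints"]); go([.5175,-.03,.26],-90.8)
```

```text
[-0.1444 -0.2134  1.8438 -0.      1.5111 -0.1305]
row [-2.963 -0.026  0.033 -0.     0.    -3.142]
```

>>> apply_moves:
  series:
    - [-1, 0, 0, 0, 0, 0.149]
    - [-2, 0, 0, 0, 0, 0.298]
    - [-3, 0, 0, 0, 0, 0.447]
    - [-3, 0, 0, 0, 0, 0.596]
    - [-3, 0, 0, 0, 0, 0.745]
    - [-3, 0, 0, 0, 0, 0.894]
    - [-3, 0, 0, 0, 0, 1.043]
    - [-3, 0, 0, 0, 0, 1.192]
    - [-3, 0, 0, 0, 0, 1.341]
    - [-3, 0, 0, 0, 0, 1.49]

```text
clock: 38.55
eef_pos: [0.5177, -0.0305, 0.2603]
eef_rot: [1.0, 0.03, 0.0, -0.0]
ft_force: [-0.1, 0.5, 1.4]
gripper_width: -0.0001
gripper_force: 0.0
```

>>> apply_moves:
  series:
    - [0, 0, 0, 0, 0, 0.149]
    - [0, 0, 0, 0, 0, 0.298]
    - [0, 0, 0, 0, 0, 0.447]
    - [0, 0, 0, 0, 0, 0.596]
    - [0, 0, 0, 0, 0, 0.745]
    - [0, 0, 0, 0, 0, 0.894]
    - [0, 0, 0, 0, 0, 1.043]
    - [0, 0, 0, 0, 0, 1.192]
    - [0, 0, 0, 0, 0, 1.341]
    - [0, 0, 0, 0, 0, 1.49]

```text
clock: 39.55
eef_pos: [0.5177, -0.0305, 0.2603]
eef_rot: [0.755, -0.655, -0.0, 0.0]
ft_force: [0.1, 0.1, -0.1]
gripper_width: 0.0001
gripper_force: 0.0
```

>>> apply_moves:
  series:
    - [0, 0, 0, 0, 0, 0.149]
    - [0, 0, 0, 0, 0, 0.162]
    - [0, 0, 0, 0, 0, 0.162]
    - [0, 0, 0, 0, 0, 0.162]
    - [0, 0, 0, 0, 0, 0.162]
    - [0, 0, 0, 0, 0, 0.162]
    - [0, 0, 0, 0, 0, 0.162]
    - [0, 0, 0, 0, 0, 0.162]
    - [0, 0, 0, 0, 0, 0.162]
    - [0, 0, 0, 0, 0, 0.162]

```text
clock: 40.55
eef_pos: [0.5178, -0.0304, 0.2603]
eef_rot: [-0.702, 0.712, -0.0, 0.0]
ft_force: [-0.3, -0.2, 0.6]
gripper_width: 0.0006
gripper_force: 0.0
```

```bash
cat > R.py <<'E'
from m import *
st(); k=r.calibration("wrist"); f=r.grab_frame("wrist"); np.savez("we.npz",f=f,W=k["world_from_camera"],K=k["camera_matrix"],k1=k["k1"])
for z in (.1,.05,0):
    im,xs,ys=rect("we.npz",z); g=cv2.cvtColor(im,cv2.COLOR_RGB2GRAY).astype(float)
    for x in (.500,.506,.530,.535):
        m=cv2.GaussianBlur(g[:,np.abs(xs-x)<.0015].mean(1)[:,None],(1,5),0)[:,0]; d=np.gradient(m); i=np.flatnonzero((ys>-.08)&(ys<-.03))
        pk=[(float(ys[j].round(4)),round(float(d[j]),1)) for j in i if abs(d[j])>2 and abs(d[j])==np.abs(d[j-6:j+7]).max()]
        print(z,x,pk)
E
python3 R.py
```

```text
t 40.55 p [ 0.5178 -0.0304  0.2603] yaw(toolx) -90.82165821431352 F [-0.3175 -0.1615  0.5647] w 0.0005839807516604976
0.1 0.5 [(-0.0645, -8.5), (-0.0595, 9.7), (-0.05, 10.4)]
0.1 0.506 [(-0.0645, -9.9), (-0.0595, 10.3), (-0.05, 10.3)]
0.1 0.53 [(-0.065, -9.8), (-0.0595, 9.6), (-0.0505, 11.5)]
0.1 0.535 [(-0.0645, -5.4), (-0.06, 8.4), (-0.0505, 11.2)]
0.05 0.5 [(-0.058, -7.9), (-0.052, 11.0), (-0.041, 9.5)]
0.05 0.506 [(-0.058, -9.0), (-0.052, 11.5), (-0.0415, 9.6)]
0.05 0.53 [(-0.0585, -9.1), (-0.0525, 10.4), (-0.0415, 10.4)]
0.05 0.535 [(-0.0585, -9.2), (-0.0525, 10.5), (-0.0415, 10.2)]
0 0.5 [(-0.0515, -8.0), (-0.0445, 10.6), (-0.0325, 9.3)]
0 0.506 [(-0.052, -8.8), (-0.0445, 10.8), (-0.0325, 9.2)]
0 0.53 [(-0.052, -8.4), (-0.045, 10.3), (-0.0325, 9.6)]
0 0.535 [(-0.052, -8.3), (-0.045, 10.2), (-0.033, 9.7)]
```

>>> apply_moves:
  series:
    - [4, 0, 1, 0, -0.05, 0]
    - [8, 0, 3, 0, -0.1, 0]
    - [8.5, 0, 6, 0, -0.15, 0]
    - [8.5, 0, 9, 0, -0.2, 0]
    - [8.5, 0, 13, 0, -0.2, 0]
    - [8.5, 0, 17, 0, -0.2, 0]
    - [8.5, 0, 20, 0, -0.2, 0]
    - [8.5, 0, 21, 0, -0.2, 0]
    - [8.5, 0, 21, 0, -0.2, 0]
    - [8.5, 0, 21, 0, -0.2, 0]

```text
clock: 41.6
eef_pos: [0.5177, -0.1158, 0.0519]
eef_rot: [-0.699, 0.709, 0.069, 0.072]
ft_force: [-0.2, -0.3, 0.4]
gripper_width: -0.0001
gripper_force: 0.0
```

Run:
```python
from h import *
s=st(); M=R.from_quat(s["eef_rot"]); print(M.as_matrix())
for y in (-.07,-.0675,-.0652): print(M.inv().apply(np.array([.5165,y,.05])-s["eef_pos"])*100)
```

```text
t 41.6 p [ 0.5177 -0.1158  0.0519] yaw(toolx) -90.79300992906427 F [-0.1926 -0.3126  0.4082] w -0.00010403729819483572
[[-0.0136 -0.9999  0.0052]
 [-0.9802  0.0143  0.1977]
 [-0.1977 -0.0024 -0.9803]]
[-4.4537  0.1884  1.0951]
[-4.6988  0.192   1.1446]
[-4.9242  0.1953  1.19  ]
```

>>> apply_moves:
  series:
    - [-0.98, 0.04, 0.2, 0, 0, 0]
    - [-1.96, 0.08, 0.4, 0, 0, 0]
    - [-2.94, 0.12, 0.59, 0, 0, 0]
    - [-3.43, 0.14, 0.69, 0, 0, 0]
    - [-3.92, 0.16, 0.79, 0, 0, 0]
    - [-4.2, 0.17, 0.85, 0, 0, 0]
    - [-4.4, 0.18, 0.89, 0, 0, 0]
    - [-4.5, 0.18, 0.91, 0, 0, 0]
    - [-4.59, 0.18, 0.925, 0, 0, 0]
    - [-4.59, 0.18, 0.925, 0, 0, 0]

```text
clock: 42.6
eef_pos: [0.5154, -0.0686, 0.0503]
eef_rot: [-0.698, 0.709, 0.07, 0.071]
ft_force: [1.0, -0.3, -1.2]
gripper_width: -0.0002
gripper_force: 0.0
```

>>> apply_moves:
  series:
    - [-0.03, 0, 0.006, 0, 0, 0]
    - [-0.06, 0, 0.012, 0, 0, 0]
    - [-0.09, 0, 0.018, 0, 0, 0]
    - [-0.12, 0, 0.024, 0, 0, 0]
    - [-0.15, 0, 0.03, 0, 0, 0]
    - [-0.18, 0, 0.036, 0, 0, 0]
    - [-0.2, 0, 0.04, 0, 0, 0]
    - [-0.2, 0, 0.04, 0, 0, 0]
    - [-0.2, 0, 0.04, 0, 0, 0]
    - [-0.2, 0, 0.04, 0, 0, 0]

```text
clock: 43.6
eef_pos: [0.5154, -0.0665, 0.0503]
eef_rot: [-0.699, 0.709, 0.07, 0.071]
ft_force: [-0.9, 0.1, 0.1]
gripper_width: -0.0001
gripper_force: 0.0
```

```bash
python3 u.py | grep -E "lower|^t"
```

```text
t 43.6 p [ 0.5154 -0.0665  0.0503] yaw(toolx) -90.82320428707712 F [-0.942   0.0857  0.112 ] w -8.845419349601289e-05
lower mm -60 +1: [145, 145, 145, 145, 145, 145, 145, 144, 143, 142, 141, 138, 136, 133, 131, 128, 125, 122, 119, 119]
lower mm 40 +1: [117, 117, 118, 118, 118, 118, 119, 120, 120, 121, 122, 122, 123, 123, 123, 122, 121, 119, 118, 118, 117, 117, 117, 117, 117]
lower mm 144 +1: [116, 117, 118, 122, 125, 129, 132, 136, 142, 147, 153, 158, 162, 165]
```

>>> apply_moves:
  series:
    - [-0.03, 0, 0.006, 0, 0, 0]
    - [-0.06, 0, 0.012, 0, 0, 0]
    - [-0.08, 0, 0.016, 0, 0, 0]
    - [-0.1, 0, 0.02, 0, 0, 0]
    - [-0.12, 0, 0.024, 0, 0, 0]
    - [-0.12, 0, 0.024, 0, 0, 0]
    - [-0.12, 0, 0.024, 0, 0, 0]
    - [-0.12, 0, 0.024, 0, 0, 0]
    - [-0.12, 0, 0.024, 0, 0, 0]
    - [-0.12, 0, 0.024, 0, 0, 0]

```text
clock: 44.7
eef_pos: [0.5155, -0.0653, 0.0504]
eef_rot: [-0.698, 0.709, 0.07, 0.071]
ft_force: [0.8, -4.0, -0.8]
gripper_width: 0.0001
gripper_force: 2.1
```

```bash
python3 u.py | grep -E "lower|^t"
```

```text
t 44.7 p [ 0.5155 -0.0653  0.0504] yaw(toolx) -90.8262122670555 F [ 0.8105 -3.9787 -0.7752] w 5.7175899023929975e-05
lower mm -60 +1: [144, 144, 144, 144, 145, 145, 145, 146, 146, 146, 145, 144, 142, 140, 138, 134, 130, 125, 121, 120]
lower mm 40 +1: [118, 118, 118, 118, 118, 118, 120, 121, 123, 125, 126, 127, 128, 129, 129, 127, 124, 122, 119, 118, 118, 117, 116, 116, 116]
lower mm 144 +1: [117, 117, 119, 122, 125, 128, 132, 136, 142, 147, 152, 157, 161, 164]
```

>>> apply_moves:
  series:
    - [-0.01, 0, 0.002, 0, 0, 0]
    - [-0.02, 0, 0.004, 0, 0, 0]
    - [-0.03, 0, 0.006, 0, 0, 0]
    - [-0.04, 0, 0.008, 0, 0, 0]
    - [-0.05, 0, 0.01, 0, 0, 0]
    - [-0.06, 0, 0.012, 0, 0, 0]
    - [-0.06, 0, 0.012, 0, 0, 0]
    - [-0.06, 0, 0.012, 0, 0, 0]
    - [-0.06, 0, 0.012, 0, 0, 0]
    - [-0.06, 0, 0.012, 0, 0, 0]

```text
clock: 45.8
eef_pos: [0.5155, -0.0647, 0.0504]
eef_rot: [-0.698, 0.709, 0.07, 0.071]
ft_force: [0.4, -5.1, -0.2]
gripper_width: -0.0001
gripper_force: 2.3
```

```bash
python3 u.py | grep -E "lower|^t"
```

```text
t 45.8 p [ 0.5155 -0.0647  0.0504] yaw(toolx) -90.82627417317586 F [ 0.4218 -5.0665 -0.213 ] w -7.489720559625332e-05
lower mm -60 +1: [145, 145, 145, 146, 146, 146, 146, 146, 147, 148, 149, 148, 147, 146, 144, 139, 134, 128, 123, 121]
lower mm 40 +1: [117, 117, 117, 117, 118, 118, 120, 121, 123, 125, 126, 127, 128, 128, 129, 126, 124, 122, 120, 119, 118, 117, 117, 117, 117]
lower mm 144 +1: [117, 118, 118, 122, 125, 128, 132, 136, 142, 147, 153, 158, 163, 165]
```

>>> apply_moves:
  series:
    - [2, 0, -0.4, 0, 0, 0]
    - [4, 0, -0.8, 0, 0, 0]
    - [5, 0, -5, 0, 0, 0]
    - [5, 0, -10, 0, 0.05, 0]
    - [4, 0, -14, 0, 0.1, 0]
    - [2, 0, -18, 0, 0.15, 0]
    - [0.8, 0, -21.3, 0, 0.2, 0]
    - [0.8, 0, -21.3, 0, 0.2, 0]
    - [0.8, 0, -21.3, 0, 0.2, 0]
    - [0.8, 0, -21.3, 0, 0.2, 0]

```text
clock: 46.9
eef_pos: [0.5139, -0.1141, 0.2555]
eef_rot: [-0.702, 0.712, 0.002, -0.0]
ft_force: [0.1, 0.5, -0.1]
gripper_width: -0.0001
gripper_force: 0.0
```

```bash
python3 R.py; python3 top.py we.npz | tail -4
```

```text
t 46.9 p [ 0.5139 -0.1141  0.2555] yaw(toolx) -90.81518222532615 F [ 0.084   0.4561 -0.115 ] w -8.996256094857938e-05
0.1 0.5 [(-0.0715, 7.2), (-0.0505, -4.2)]
0.1 0.506 [(-0.0715, 7.2), (-0.062, -2.1)]
0.1 0.53 [(-0.072, 6.7), (-0.051, -12.2), (-0.0405, 2.3), (-0.036, 2.7)]
0.1 0.535 [(-0.07, -5.7), (-0.051, -13.8), (-0.0405, 2.5), (-0.0335, -2.7)]
0.05 0.5 [(-0.0675, -8.4), (-0.051, 7.4), (-0.04, -2.0)]
0.05 0.506 [(-0.0675, -8.4), (-0.0515, 7.5)]
0.05 0.53 [(-0.068, -9.6), (-0.0515, 6.7)]
0.05 0.535 [(-0.068, -9.6), (-0.0515, 7.4)]
0 0.5 [(-0.05, -7.9), (-0.031, 8.0)]
0 0.506 [(-0.05, -8.3), (-0.031, 7.7)]
0 0.53 [(-0.05, -8.5), (-0.0315, 7.2)]
0 0.535 [(-0.0505, -8.8), (-0.0315, 7.1)]
x 0.503 sat y-range -0.0845 -0.0615 dark lines [(-0.084, -13), (-0.0615, -5), (-0.018, -25), (0.141, -9)]
x 0.511 sat y-range -0.0825 0.071 dark lines [(-0.082, -15), (-0.072, -9), (-0.0605, -15), (-0.023, -10), (-0.0105, -15), (0.035, -14), (0.0555, -6), (0.073, -36), (0.1405, -9)]
x 0.53 sat y-range -0.085 -0.0515 dark lines [(-0.084, -14), (-0.0495, -21), (-0.0205, -20), (0.1405, -9)]
x 0.538 sat y-range -0.0595 -0.051 dark lines [(-0.0485, -19), (0.14, -9)]
```

>>> apply_moves:
  series:
    - [-4, 0, 0, 0, 0, 0]
    - [-8, 0, 0, 0, 0, 0]
    - [-8.4, 0, 0, 0, 0, 0]
    - [-8.4, 0, 0, 0, 0, 0]
    - [-8.4, 0, 0, 0, 0, 0]
    - [-8.4, 0, 0, 0, 0, 0]
    - [-8.4, 0, 0, 0, 0, 0]
    - [-8.4, 0, 0, 0, 0, 0]
    - [-8.4, 0, 0, 0, 0, 0]
    - [-8.4, 0, 0, 0, 0, 0]

```text
clock: 47.95
eef_pos: [0.516, -0.031, 0.2576]
eef_rot: [-0.702, 0.712, -0.0, 0.0]
ft_force: [-0.6, -0.1, -0.5]
gripper_width: 0.0
gripper_force: 0.0
```

```bash
python3 R.py
python3 - <<'E'
from h import *
s=np.mean([r.grab_frame("scene").astype(np.float32) for _ in range(3)],0); g=s.mean(2)
ys=np.arange(-.075,.185,.0005)
for z in (.012,.018,.024,.03,.036,.064,.07,.076,.082,.088):
    p=np.c_[.5195-.025+.0165*(ys-.104),ys,np.full_like(ys,z)]; u=pix("scene",p).astype(np.float32)
    m=cv2.GaussianBlur(cv2.remap(g,u[:,:1],u[:,1:],cv2.INTER_LINEAR),(1,9),0)[:,0]
    i=np.flatnonzero((ys>-.06)&(ys<-.03)); lo=m[(ys>-.03)&(ys<-.015)].mean(); hi=m[(ys>-.058)&(ys<-.052)].mean()
    print(z,"R",ys[i[np.flatnonzero(m[i]<(lo+hi)/2)[0]]].round(4),end=" ")
E
```

```text
t 47.95 p [ 0.516  -0.031   0.2576] yaw(toolx) -90.84420922634003 F [-0.604  -0.1208 -0.4588] w 4.4848782127276743e-05
0.1 0.5 [(-0.0635, -9.5), (-0.0585, 3.3), (-0.0505, 12.0)]
0.1 0.506 [(-0.0635, -9.6), (-0.059, 3.0), (-0.0505, 12.5)]
0.1 0.53 [(-0.064, -9.7), (-0.0575, -2.9), (-0.0505, 11.4)]
0.1 0.535 [(-0.0635, -4.2), (-0.0575, -2.4), (-0.051, 11.7)]
0.05 0.5 [(-0.057, -9.1), (-0.051, 3.5), (-0.041, 10.9)]
0.05 0.506 [(-0.057, -9.1), (-0.051, 3.6), (-0.0415, 11.8)]
0.05 0.53 [(-0.0575, -9.4), (-0.0515, 2.9), (-0.0415, 11.2)]
0.05 0.535 [(-0.0575, -9.1), (-0.0515, 3.0), (-0.042, 10.9)]
0 0.5 [(-0.0505, -8.7), (-0.0435, 3.5), (-0.032, 10.8)]
0 0.506 [(-0.0505, -8.6), (-0.0435, 5.3), (-0.0325, 11.1)]
0 0.53 [(-0.051, -8.2), (-0.044, 3.0), (-0.0325, 11.0)]
0 0.535 [(-0.051, -8.7), (-0.044, 2.9), (-0.0325, 10.7)]
0.012 R -0.0435 0.018 R -0.0435 0.024 R -0.0435 0.03 R -0.0435 0.036 R -0.043 0.064 R -0.0425 0.07 R -0.0425 0.076 R -0.043 0.082 R -0.0435 0.088 R -0.044
```

```bash
python3 top.py we.npz | tail -4
python3 - <<'E'
from h import *
s=np.mean([r.grab_frame("scene").astype(np.float32) for _ in range(3)],0); sat=s.max(2)-s.min(2)
ys=np.arange(-.075,.185,.0005)
for z in (.012,.024,.036,.064,.076,.088):
    p=np.c_[.5195-.025+.0165*(ys-.104),ys,np.full_like(ys,z)]; u=pix("scene",p).astype(np.float32)
    q=cv2.GaussianBlur(cv2.remap(sat,u[:,:1],u[:,1:],cv2.INTER_LINEAR),(1,9),0)[:,0]
    j=np.flatnonzero(ys>.13); h2=q[(ys>.12)&(ys<.13)].mean(); l2=q[ys>.175].mean(); print(z,"L",ys[j[np.flatnonzero(q[j]<(h2+l2)/2)[0]]].round(4),end=" ")
r.grab_frame("top")
for q in ["spill_tray","timer","vial_blue","vial_yellow","vial_white"]:
    for d in r.pinpoint("top",q)[:1]: print(q,np.round(d["xyz"],4))
E
```

```text
x 0.503 sat y-range -0.063 0.023 dark lines [(-0.0625, -16), (-0.051, -21), (-0.0015, -12), (0.024, -4), (0.0345, -12), (0.064, -20)]
x 0.511 sat y-range -0.0625 0.022 dark lines [(-0.0615, -18), (-0.051, -19), (-0.0015, -7), (0.024, -15), (0.0605, -11), (0.0735, -20), (0.1395, -5), (0.156, -15)]
x 0.53 sat y-range -0.0635 0.022 dark lines [(-0.063, -15), (-0.0515, -20), (-0.001, -12), (0.023, -7), (0.0335, -7), (0.064, -24)]
x 0.538 sat y-range -0.054 0.033 dark lines [(-0.0515, -27), (-0.001, -15), (0.034, -35)]
0.012 L 0.1505 0.024 L 0.1505 0.036 L 0.151 0.064 L 0.151 0.076 L 0.151 0.088 L 0.151 spill_tray [ 0.6143  0.054  -0.0024]
timer [0.4942 0.2551 0.0005]
vial_blue [0.6044 0.0563 0.0011]
vial_yellow [0.6279 0.0077 0.0048]
vial_white [0.645  0.1048 0.0024]
```

Joints are closed, both ends are flush, and the tray, vials and timer are undisturbed. I'm handing the job in.

```bash
python3 -c "
from rig import r
print(r.close_job())"
```

```text
the job is handed in; nothing more can be done
None
```

The job is handed in at about 48 s of the 72 s limit: the two-course wall is closed and flush at both ends to within about 1 mm by the cameras, with the tray, vials and timer unmoved within measuring accuracy, though after laying the loose half I pushed the upper course about 4 mm right and the strayed brick about 2 mm left to close and even it.

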